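# Check the honing plates and pack the sharpening kit

## Robot

A 6-joint arm with a two-finger parallel gripper is mounted at the origin on the work surface. World frame = base frame: x ahead of the robot, y to its left, z up, the work surface at z = 0. Lengths are in mm, angles in rad, forces in N, time in s.
With the tool pointing down it reaches from about 350 to 1000 mm from the base axis. Payload 7.1 kg.
Tool frame: the origin (TCP) lies at the very end of the fingers, on their centre line; the grasp point (between the pads) lies 19 mm behind it (bot.pinch_z is the distance from the TCP to the grasp point, in mm); z points along the fingers, y is the line along which they close (so a half turn about z gives the same grasp; the last joint's range is limited). The gripper opens to 85 mm and grips with 20 to 120 N. Pads are 22 mm wide; open, the fingers measure 114 mm over their backs; the gripper's body (76 mm by 85 mm) begins 54 mm behind the grasp point. The pads swing forward as they close: fully open they stand 13 mm farther back than shut.
Start: joints at [1.177, 0.423, 1.63, -0, 1.089, -0.019], TCP at [228.772, 581.608, 191.819] pointing down, gripper open.
Joint ranges: [-3, 3], [-0.9, 2.11], [0.09, 2.58], [-1.31, 4.45], [0.11, 2.69], [-2.54, 2.54]. Speed limits (rad/s): [2.39, 2.39, 3.01, 3.14, 3.14, 3.14].

## Interface

Orientations are given as a unit quaternion [x, y, z, w].
In Python, from cell import bot gives the robot as it stands.
- The arm moves only by the tool apply_moves, never from a script. Its argument "rows" is a list of rows, each an object of numbers: "dx", "dy", "dz": the shift along the tool's x, y, z in mm; "roll": the turn about the tool's z in rad. In form: [{"dx": .., "dy": .., "dz": .., "roll": ..}, ...]. A call has 1 to 8 rows; each row is the pose to reach, as a shift and turn from the pose commanded when the call began, along the tool's axes at that moment; what a row does not reach only later rows make up. A row lasts 1/12 s, in which the tool goes at most 41.7 mm and 7.16 degrees, less where a joint would pass 70% of its speed; a pose out of reach is approached as far as the arm can. A call with a gripper value outside its range is refused whole. "hand" is the closure, from 0 (fully open) to 1 (shut), set as the call begins (left out, the last holds). The fingers move at their own pace and stop on an object; the grip force is fixed at half the most. Time passes only in rows, so rows that repeat a pose let the fingers close. It gives the time, the measured TCP pose, the force, the opening and the grip force at its end, in the units of the state.
- bot.get_obs(): the state, without advancing time (a new reading comes with each control period).
- bot.grab_frame(name): name is "scene" or "top"; returns the picture (480x640x3 uint8, red, green, blue); there is no depth.
- bot.camera_params(name): a dict with "fx", "fy", "cx", "cy" (pixels), "cam_to_world" (4x4, takes a point from camera to world coordinates). Camera axes: x right, y up, looking along -z (the intrinsics and any distortion apply to the point x, -y, -z); pixel columns grow to the right and rows downward; lengths in mm; the calibration is good to about 2 mm. A picture is of the moment at which its call begins. camera_params takes no time and is no camera call.
- bot.close_job(): hands the job in; it is judged then, once.
The state is a dict: "clock": time; "q": joint angles; "qd": joint speeds; "effort": joint torques, N m; "eef_pos": TCP position; "tool_rot": TCP orientation; "contact_force": force on the tool from outside, world axes, zero at the start; "moment": the same for the moment, N m; "finger_gap": finger opening in mm; "grip_force": force on a finger pad.
Only numpy, scipy, OpenCV 4.12 (cv2) and the standard library are available. Lean on these libraries where they do the work, as an engineer would, in place of code of your own. Each camera call takes 0.05 s, during which the arm holds its last target. There are 200 camera calls.

## Task

Pack the sharpening kit. Show each honing plate on the bench to the upward-looking camera, longest plate first and shortest last: hold it level and still at the viewing mark, centred between the brass pins with its length along the line from pin to pin, for a good three seconds, then lay it in the kit tray (do not drop it). Slide every abrasive roll up off its post and stand it on its end in the tray too, so that every plate and roll rests flat on the tray floor; leave the plane, the pot and the mallet alone.

Things in the scene. Friction and masses are not known exactly. Their poses are not given: they have to be found in the camera images.
- plate_long_center (a point): centre (half-way up) of the longest honing plate: a flat bar-shaped sharpening plate, grey steel face on a black base, 140 mm long (its x axis), 46 mm wide (y), 12 mm thick (z), starting flat on the bench; may be absent
- plate_mid_center (a point): centre (half-way up) of the middle-sized honing plate: a flat bar-shaped sharpening plate, grey steel face on a black base, 110 mm long (its x axis), 46 mm wide (y), 12 mm thick (z), starting flat on the bench; may be absent
- plate_short_center (a point): centre (half-way up) of the shortest honing plate: a flat bar-shaped sharpening plate, grey steel face on a black base, 80 mm long (its x axis), 46 mm wide (y), 12 mm thick (z), starting flat on the bench; may be absent
- roll1_center (a point): centre (half-way up) of a brown wound abrasive roll: a ring 56 mm in outer diameter, 26 mm bore, 45 mm high (z axis along its bore), starting over post 1 of the spindle board, its foot on the board; the rolls are alike; may be absent
- roll2_center (a point): centre (half-way up) of a brown wound abrasive roll: a ring 56 mm in outer diameter, 26 mm bore, 45 mm high (z axis along its bore), starting over post 2 of the spindle board, its foot on the board; the rolls are alike; may be absent
- roll3_center (a point): centre (half-way up) of a brown wound abrasive roll: a ring 56 mm in outer diameter, 26 mm bore, 45 mm high (z axis along its bore), starting over post 3 of the spindle board, its foot on the board; the rolls are alike; may be absent
- post1_top (a point): top end of upright steel post 1 of the fixed spindle board: 19 mm in diameter, bevelled at the top, standing 60 mm above the board, which is 12 mm thick (post top 72 mm above the bench, 15 mm above the top of a roll on it); the three posts stand 100 mm apart along the board's x axis
- post2_top (a point): top end of upright steel post 2 of the fixed spindle board: 19 mm in diameter, bevelled at the top, standing 60 mm above the board, which is 12 mm thick (post top 72 mm above the bench, 15 mm above the top of a roll on it); the three posts stand 100 mm apart along the board's x axis
- post3_top (a point): top end of upright steel post 3 of the fixed spindle board: 19 mm in diameter, bevelled at the top, standing 60 mm above the board, which is 12 mm thick (post top 72 mm above the bench, 15 mm above the top of a roll on it); the three posts stand 100 mm apart along the board's x axis
- view_mark (a point): the viewing mark, 170 mm above the bench: midway between the inward-pointing tips of two brass pins, which sit on two slim posts (posts 236 mm apart, pin tips 188 mm apart, along this frame's y axis) at the sides of a fixed wooden camera box (85 x 85 x 51 mm high, lens looking up, straight below the mark); its z axis is vertical. A plate is at the mark when its centre is there, with its length along the line from pin to pin
- tray_in (a point): centre of the inner floor of the fixed open plywood kit tray: inside 260 mm (x axis) by 280 mm (y axis), floor 6 mm above the bench, walls 6 mm thick with their tops 22 mm above the bench
- bench_plane: bystander: steel hand plane with wooden knob and handle, 230 x 62 mm, origin under its middle
- bristle_pot: bystander: round wooden pot filled with dark bristle, 72 mm in diameter, 88 mm high, origin under its middle
- mallet: bystander: wooden mallet lying down, head 65 x 120 x 75 mm high, origin under the head's middle
Mind the look-alikes: they are no part of the job. What is shaped like the part that bears plate_mid_center but green or pink is not meant. Leave any turquoise look-alike of the part that bears roll3_center alone.

How it is judged:
By the outcome, as a careful person would: the job done as asked, in the order asked, and still so for the second after the job is handed in, with the robot touching nothing.
Of plate_long, plate_mid, plate_short, roll1, roll2, roll3 only 5 to 6 are there at a start; the rules pass over those that are not, and their reading is None.
At some moment in a run one of plate_long, plate_mid, plate_short may be knocked a few centimetres aside while the robot is not near it.
It also fails if it takes over 210 s, if anything falls off the work surface, if the arm or the gripper's body presses on something with over 40 N, if the wrist force passes 120 N, or if a joint passes its speed limit or range.

## Working session

There is one attempt and no reset: what is moved stays moved. The work goes in short steps, Python scripts to look and compute and a tool call to move; the robot and the scene stay as the last step left them, time stands still between calls to the robot, and variables do not carry over. Pictures are saved under pics/ and viewed, at most 14 in all, crops included, and the job is handed in when it is done.

Besides the shell and the picture viewer there is one more tool, called after "Emit:" in YAML: its name, and indented under it one key for each argument. apply_moves: Moves the arm, as the interface text tells. Its arguments: {"type":"object","properties":{"rows":{"type":"array","items":{"type":"object","properties":{"dx":{"type":"number"},"dy":{"type":"number"},"dz":{"type":"number"},"roll":{"type":"number"}}}},"hand":{"type":"number"}},"required":["rows"]}

```bash
mkdir -p pics; ls
python3 - <<'E'
from cell import bot
import cv2
for n in("scene","top"):
    im=bot.grab_frame(n); cv2.imwrite(f"pics/{n}0.png",im[:,:,::-1])
    p=bot.camera_params(n); print(n,p)
o=bot.get_obs();print(o)
E
```

```text
pics
scene {'fx': 500.56050847685293, 'fy': 500.56050847685293, 'cx': 312.12326194154434, 'cy': 237.58155340357985, 'cam_to_world': array([[-1.29340147e-01, -8.39960935e-01,  5.27007356e-01,
         1.22521979e+03],
       [ 9.91574225e-01, -1.13411193e-01,  6.25975799e-02,
         1.38502918e+02],
       [ 7.18901096e-03,  5.30663291e-01,  8.47552234e-01,
         1.24761316e+03],
       [ 0.00000000e+00,  0.00000000e+00,  0.00000000e+00,
         1.00000000e+00]])}
top {'fx': 475.4481494147128, 'fy': 475.4481494147128, 'cx': 321.88125929087994, 'cy': 242.89978582125775, 'cam_to_world': array([[-1.85299163e-02,  9.97252524e-01, -7.17219957e-02,
         4.32828868e+02],
       [-9.99825975e-01, -1.83272393e-02,  3.48297590e-03,
         6.99528668e+01],
       [ 2.15894033e-03,  7.17740535e-02,  9.97418580e-01,
         1.49671708e+03],
       [ 0.00000000e+00,  0.00000000e+00,  0.00000000e+00,
         1.00000000e+00]])}
{'clock': 0.1, 'q': array([ 1.17700203e+00,  4.23785182e-01,  1.63058336e+00,  2.90219184e-05,
        1.08857255e+00, -1.89991246e-02]), 'qd': array([ 0.00175558, -0.0027654 , -0.00039851, -0.00039387, -0.00031475,
       -0.00092131]), 'effort': array([ 8.22830534e-04, -5.58430552e+01, -2.82446605e+01,  4.76722312e-05,
        2.91873868e-03, -2.32054981e-05]), 'eef_pos': array([228.567853  , 581.14378002, 191.12235398]), 'tool_rot': array([ 1.86309255e-01,  9.82490919e-01, -6.57275658e-04, -1.50749639e-04]), 'contact_force': array([0.15789158, 0.0300435 , 0.19766696]), 'moment': array([-0.01973875,  0.00877259,  0.02780914]), 'grip_force': 0.0, 'finger_gap': 85.40104383477886}
```

View pics/scene0.png

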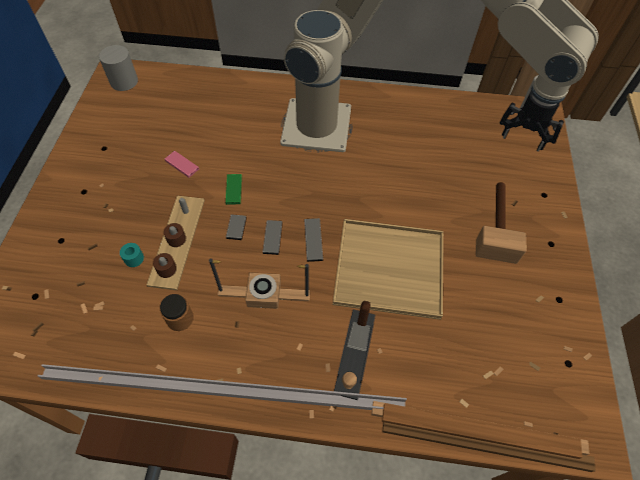

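View pics/top0.png

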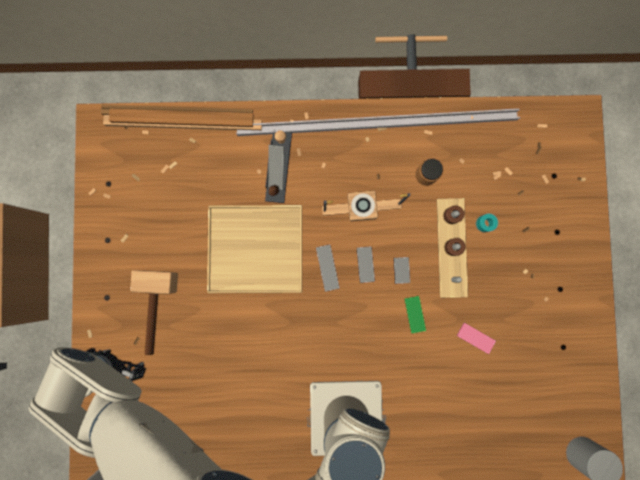

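The pictures show three plates, two rolls on the far posts (scene ≈ (175,235) and (165,265)), the tray (390,268) and the viewing box (263,290). The post nearest the robot is empty. I'll take enlarged crops next.

```bash
cat > h.py <<'E'
import numpy as np, cv2
from cell import bot
from scipy.spatial.transform import Rotation as R
def p2w(cam,u,v,z):
    p=bot.camera_params(cam); T=p["cam_to_world"]
    d=T[:3,:3]@np.array([(u-p["cx"])/p["fx"],-(v-p["cy"])/p["fy"],-1]); o=T[:3,3]
    return o+d*(z-o[2])/d[2]
def w2p(cam,P):
    p=bot.camera_params(cam); T=p["cam_to_world"]
    c=T[:3,:3].T@(np.asarray(P,float)-T[:3,3])
    return np.array([p["cx"]+p["fx"]*c[0]/-c[2],p["cy"]+p["fy"]*c[1]/c[2]])
def tri(us,ut):
    A=[];b=[]
    for c,(u,v) in (("scene",us),("top",ut)):
        o=p2w(c,u,v,1000.);d=p2w(c,u,v,0.)-o;d/=np.linalg.norm(d)
        M=np.eye(3)-np.outer(d,d);A.append(M);b.append(M@o)
    return np.linalg.lstsq(np.vstack(A),np.hstack(b),rcond=None)[0]
def rectify(cam,x0,x1,y0,y1,z,s=2.0):
    "orthophoto at height z: column = (y1-y)*s, row = (x1-x)*s"
    im=bot.grab_frame(cam)[:,:,::-1].copy()
    W=[(x1,y1),(x1,y0),(x0,y0),(x0,y1)]
    src=np.float32([w2p(cam,(x,y,z)) for x,y in W])
    w,h=int((y1-y0)*s),int((x1-x0)*s)
    H=cv2.getPerspectiveTransform(src,np.float32([(0,0),(w,0),(w,h),(0,h)]))
    return cv2.warpPerspective(im,H,(w,h),flags=cv2.INTER_CUBIC)
E
python3 - <<'E'
from h import *
for c,b in(("scene",(140,170,450,325)),("top",(200,180,500,310))):
    im=cv2.imread(f"pics/{c}0.png")[b[1]:b[3],b[0]:b[2]]
    s=2.5
    cv2.imwrite(f"pics/{c}c.png",cv2.resize(im,None,fx=s,fy=s,interpolation=cv2.INTER_CUBIC))
# plates
for c in("scene","top"):
    im=cv2.imread(f"pics/{c}0.png"); hsv=cv2.cvtColor(im,cv2.COLOR_BGR2HSV)
    m=((hsv[:,:,1]<70)&(hsv[:,:,2]>40)&(hsv[:,:,2]<150)).astype(np.uint8)
    cs,_=cv2.findContours(m,cv2.RETR_EXTERNAL,cv2.CHAIN_APPROX_NONE)
    for k in cs:
        if cv2.contourArea(k)<60: continue
        W=np.float32([p2w(c,u,v,12)[:2] for u,v in k[:,0]])
        r=cv2.minAreaRect(W)
        if max(r[1])<260: print(c,np.round(r[0],1),np.round(r[1],1),round(r[2],1))
E
```

```text
scene [1111.8 -148.5] [ 26.6 181.7] 7.5
scene [629.2 -69.1] [28.  27.5] 10.2
scene [466.9 -68.5] [111.   45.3] 4.5
scene [459.   50.4] [141.   45.6] 10.9
scene [ 446.6 -180.8] [80.  46.1] 2.0
scene [ 394.6 -353.9] [61.3 16.9] 29.8Traceback (most recent call last):
  File "<stdin>", line 13, in <module>
  File "h.py", line 5, in p2w
    p=bot.camera_params(cam); T=p["cam_to_world"]
ValueError: time passes only in moves, steps and waits
```

View pics/scenec.png

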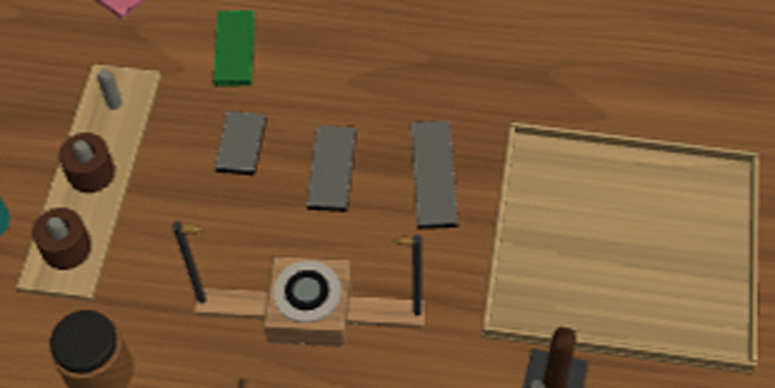

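View pics/topc.png

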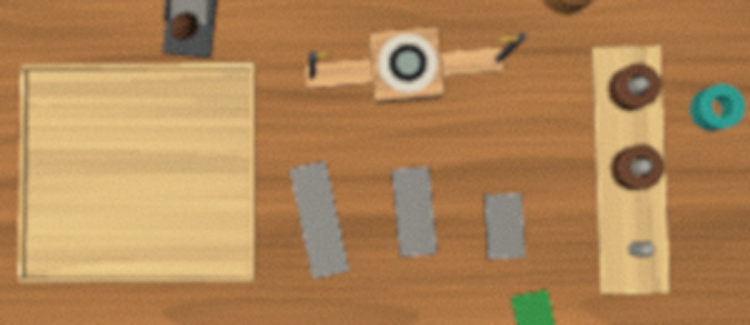

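Findings: 
- Plates lie at scene crop (434,173), (331,167) and (241,142).
- Pin tips are at crop (200,229) and (393,240).
- Post tops are at crop (105,74), (81,148) and (57,226).
- Tray rim corners are at crop (512,124), (758,153), (755,367) and (484,334).

Next I'll compute positions from these.

```bash
sed -i 's/^def p2w/_c={}\ndef cp(c):\n    if c not in _c: _c[c]=bot.camera_params(c)\n    return _c[c]\ndef p2w/; s/p=bot.camera_params(cam)/p=cp(cam)/' h.py
cat >> h.py <<'E'
def plates(cam="scene",z=12,im=None):
    im=bot.grab_frame(cam)[:,:,::-1] if im is None else im
    hsv=cv2.cvtColor(np.ascontiguousarray(im),cv2.COLOR_BGR2HSV)
    m=((hsv[:,:,1]<70)&(hsv[:,:,2]>40)&(hsv[:,:,2]<150)).astype(np.uint8)
    for k in cv2.findContours(m,cv2.RETR_EXTERNAL,cv2.CHAIN_APPROX_NONE)[0]:
        if cv2.contourArea(k)<60: continue
        r=cv2.minAreaRect(np.float32([p2w(cam,u,v,z)[:2] for u,v in k[:,0]]))
        (w,h),a=r[1],r[2]
        if w<h: w,h,a=h,w,a-90
        if 60<w<160 and 35<h<60: print(cam,"plate",np.round(r[0],1),round(w),round(h),"deg",round(a,1))
def go(x,y,z,yaw=None):
    "shift to world TCP; yaw = wanted world heading (deg, mod 180) of the tool x axis"
    o=bot.get_obs();M=R.from_quat(o["tool_rot"]).as_matrix()
    d=M.T@(np.array([x,y,z])-o["eef_pos"])
    cur=np.degrees(np.arctan2(M[1,0],M[0,0])); r=0
    if yaw is not None: r=-((yaw-cur+90)%180-90)
    print("shift",np.round(d,1),"roll",round(np.radians(r),3),"alt",round(np.radians(r-180*np.sign(r)),3),"| tcp",np.round(o["eef_pos"],1),"yaw",round(cur,1),"q1,q6",np.round(o["q"][[0,5]],2),"t",round(o["clock"],1))
E
python3 - <<'E'
from h import *
print(bot.pinch_z)
for c in("scene","top"): plates(c,im=cv2.imread(f"pics/{c}0.png"))
S=lambda x,y:(140+x/2.5,170+y/2.5); T=lambda x,y:(200+x/2.5,180+y/2.5)
r1=lambda a:np.round(a,1)
print("pins",r1(p2w("scene",*S(200,229),170)),r1(p2w("scene",*S(393,240),170)), "top",r1(p2w("top",*T(509,43),170)),r1(p2w("top",*T(326,55),170)))
print("postbases/tops",r1(p2w("scene",*S(178,226),170)),r1(p2w("scene",*S(417,239),170)))
print("lens",r1(p2w("scene",*S(307,290),53)),r1(p2w("top",*T(408,62),53)))
for a,b in zip([(105,74),(81,148),(57,226)],[(649,249),(646,167),(650,86)]): print("post",r1(p2w("scene",*S(*a),72)),r1(p2w("top",*T(*b),72)))
for a,b in zip([(512,124),(758,153),(755,367),(484,334)],[(254,281),(17,282),(20,65),(253,63)]): print("tray",r1(p2w("scene",*S(*a),22)),r1(p2w("top",*T(*b),22)))
go(459,50.4,100,10.9)
E
```

```text
18.700000000000003
scene plate [466.9 -68.5] 111 45 deg 4.5
scene plate [459.   50.4] 141 46 deg 10.9
scene plate [ 446.6 -180.8] 80 46 deg 2.0
top plate [ 209.8 -888.5] 104 40 deg -3.8
top plate [ 450.4 -181.9] 75 47 deg -1.1
top plate [470.4 -69.7] 108 46 deg 3.8
top plate [462.8  49.2] 138 46 deg 10.9
top plate [ 767.9 -286.8] 60 58 deg 89.0
top plate [906.3 900.4] 73 39 deg 58.1
pins [ 654.7 -156.9  170. ] [641.6  33.3 170. ] top [ 653.1 -167.3  170. ] [643.2  39.2 170. ]
postbases/tops [ 654.3 -179.1  170. ] [637.3  56.5 170. ]
lens [650.2 -59.8  53. ] [651.3 -63.8  53. ]
post [ 415.8 -339.5   72. ] [ 417.7 -344.6   72. ]
post [ 519.1 -338.7   72. ] [ 516.  -344.9   72. ]
post [ 619.7 -336.7   72. ] [ 613.9 -353.6   72. ]
tray [388.  135.6  22. ] [386.9 130.2  22. ]
tray [390.2 424.3  22. ] [391.1 422.6  22. ]
tray [661.5 418.8  22. ] [661.  418.5  22. ]
tray [661.6 131.7  22. ] [658.2 127.3  22. ]
shift [-408.7 -409.4   91.7] roll -0.565 alt 2.577 | tcp [228.6 581.1 191.1] yaw 158.5 q1,q6 [ 1.18 -0.02] t 0.1
```

Emit:
apply_moves:
  rows:
    - {"dx":-40,"dy":-40}
    - {"dx":-68,"dy":-68}
    - {"dx":-96,"dy":-96}
    - {"dx":-124,"dy":-124}
    - {"dx":-152,"dy":-152}
    - {"dx":-180,"dy":-180}
    - {"dx":-204,"dy":-205}
    - {"dx":-204,"dy":-205}
  hand: 0

```text
validation failed for argument at $.ro...
```

Emit:
apply_moves:
  rows:
    - {"dx":-28,"dy":-28,"roll":-0.1}
    - {"dx":-56,"dy":-56,"roll":-0.2}
    - {"dx":-84,"dy":-84,"dz":10,"roll":-0.3}
    - {"dx":-112,"dy":-112,"dz":20,"roll":-0.4}
    - {"dx":-140,"dy":-140,"dz":40,"roll":-0.5}
    - {"dx":-168,"dy":-168,"dz":60,"roll":-0.565}
    - {"dx":-203,"dy":-204,"dz":70,"roll":-0.565}
    - {"dx":-203,"dy":-204,"dz":70,"roll":-0.565}

```text
validation failed for argument at $.ro...
```

Run:
```python
from h import *
go(460.9,49.8,3,10.9)
im=bot.grab_frame("scene")[:,:,::-1]; cv2.imwrite("pics/s1.png",np.ascontiguousarray(im[150:310,180:380]).repeat(3,0).repeat(3,1))
```

```text
shift [-410.7 -409.1  188.7] roll -0.565 alt 2.577 | tcp [228.6 581.1 191.1] yaw 158.5 q1,q6 [ 1.18 -0.02] t 0.1
```

View pics/s1.png

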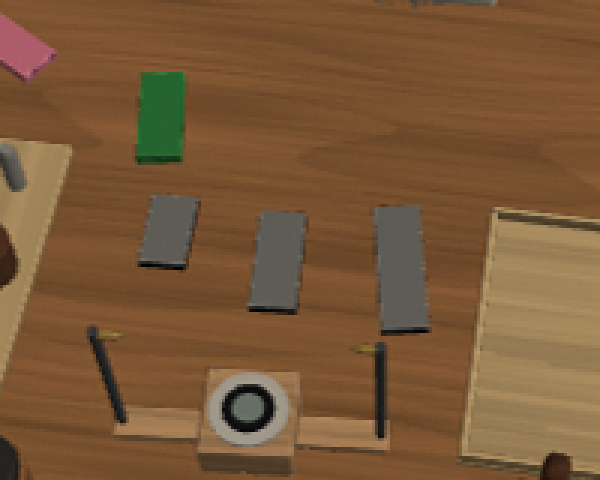

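The picture shows nothing has moved: the moves were refused because every row needs all four keys. I'll resend them in full.

Emit:
apply_moves:
  rows:
    - {"dx":-28,"dy":-28,"dz":0,"roll":0}
    - {"dx":-56,"dy":-56,"dz":0,"roll":0}
    - {"dx":-84,"dy":-84,"dz":0,"roll":0}
    - {"dx":-112,"dy":-112,"dz":0,"roll":0}
    - {"dx":-140,"dy":-140,"dz":0,"roll":0}
    - {"dx":-168,"dy":-168,"dz":0,"roll":0}
    - {"dx":-196,"dy":-196,"dz":0,"roll":0}
    - {"dx":-204,"dy":-205,"dz":0,"roll":0}
  hand: 0

```text
clock: 0.82
eef_pos: [344.1, 312.0, 191.5]
tool_rot: [0.187, 0.982, -0.001, -0.0]
contact_force: [-0.1, -0.0, -0.7]
finger_gap: 85.2
grip_force: 0.0
```

Emit:
apply_moves:
  rows:
    - {"dx":-28,"dy":-28,"dz":0,"roll":-0.1}
    - {"dx":-56,"dy":-56,"dz":0,"roll":-0.2}
    - {"dx":-84,"dy":-84,"dz":10,"roll":-0.3}
    - {"dx":-112,"dy":-112,"dz":20,"roll":-0.4}
    - {"dx":-140,"dy":-140,"dz":40,"roll":-0.5}
    - {"dx":-168,"dy":-168,"dz":55,"roll":-0.565}
    - {"dx":-194,"dy":-194,"dz":70,"roll":-0.565}
    - {"dx":-206,"dy":-204,"dz":70,"roll":-0.565}

```text
clock: 1.48
eef_pos: [460.1, 48.0, 119.7]
tool_rot: [-0.094, 0.996, -0.0, -0.001]
contact_force: [-0.3, 0.4, 0.1]
finger_gap: 85.7
grip_force: 0.0
```

Run:
```python
from h import *
go(460.9,49.8,3,10.9)
```

```text
shift [ -1.4   1.6 116.7] roll -0.001 alt 3.14 | tcp [460.1  48.  119.7] yaw -169.2 q1,q6 [ 0.08 -1.68] t 1.5
```

Emit:
apply_moves:
  rows:
    - {"dx":-1,"dy":2,"dz":28,"roll":0}
    - {"dx":-1,"dy":2,"dz":56,"roll":0}
    - {"dx":-1,"dy":2,"dz":84,"roll":0}
    - {"dx":-1,"dy":2,"dz":100,"roll":0}
    - {"dx":-1,"dy":2,"dz":110,"roll":0}
    - {"dx":-1,"dy":2,"dz":115,"roll":0}
    - {"dx":-1,"dy":2,"dz":115,"roll":0}

```text
clock: 2.07
eef_pos: [460.9, 53.2, 6.2]
tool_rot: [-0.095, 0.995, 0.0, -0.001]
contact_force: [-0.1, 0.1, 0.3]
finger_gap: 85.4
grip_force: 0.0
```

Emit:
apply_moves:
  rows:
    - {"dx":0,"dy":0,"dz":0,"roll":0}
    - {"dx":0,"dy":0,"dz":0,"roll":0}
    - {"dx":0,"dy":0,"dz":0,"roll":0}
    - {"dx":0,"dy":0,"dz":0,"roll":0}
    - {"dx":0,"dy":0,"dz":0,"roll":0}
    - {"dx":0,"dy":0,"dz":0,"roll":0}
    - {"dx":0,"dy":0,"dz":0,"roll":0}
    - {"dx":0,"dy":0,"dz":0,"roll":0}
  hand: 1

```text
clock: 2.73
eef_pos: [461.2, 53.1, 6.9]
tool_rot: [-0.095, 0.995, -0.0, 0.0]
contact_force: [-0.2, -0.4, 0.1]
finger_gap: -0.1
grip_force: 0.0
```

Run:
```python
from h import *
go(460.9,49.8,60,10.9)
```

```text
shift [  0.9  -3.1 -53.1] roll -0.0 alt 3.142 | tcp [461.2  53.1   6.9] yaw -169.1 q1,q6 [ 0.09 -1.67] t 2.7
```

Run:
```python
from h import *
a=bot.grab_frame("scene")[:,:,::-1][150:310,180:380]
b=bot.grab_frame("top")[:,:,::-1][170:330,280:480]
cv2.imwrite("pics/s2.png",np.hstack([a,b]).repeat(2,0).repeat(2,1))
plates("scene");plates("top")
```

```text
scene plate [473.8  53.3] 111 46 deg 10.9
scene plate [466.9 -68.6] 111 45 deg 4.3
scene plate [ 447.  -180.7] 81 46 deg 1.9
top plate [-139.6  737.1] 93 47 deg 88.9
top plate [ 450.4 -181.7] 79 46 deg 1.8
top plate [470.7 -69.5] 108 47 deg 2.9
top plate [ 665.6 -876.7] 74 41 deg 83.2
top plate [727.9 874.8] 77 50 deg 52.6
top plate [ 767.9 -286.8] 60 58 deg 89.0
```

View pics/s2.png

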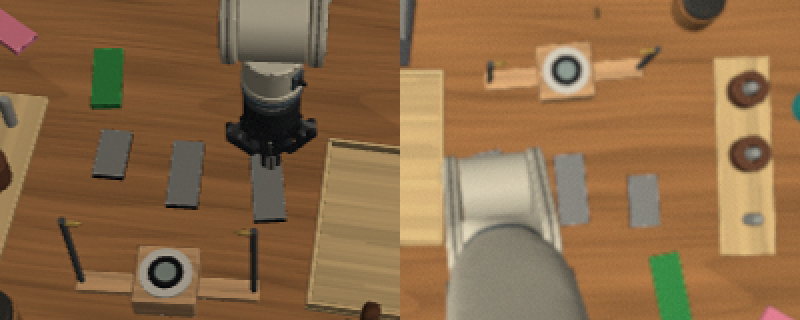

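The fingers shut just above the long plate, which hasn't moved (far end visible under the tips). I'll open, go lower and shift 3 mm.

Emit:
apply_moves:
  rows:
    - {"dx":0,"dy":0,"dz":-10,"roll":0}
    - {"dx":1,"dy":-3,"dz":-10,"roll":0}
    - {"dx":1,"dy":-3,"dz":-10,"roll":0}
    - {"dx":1,"dy":-3,"dz":-10,"roll":0}
    - {"dx":1,"dy":-3,"dz":-10,"roll":0}
    - {"dx":1,"dy":-3,"dz":0,"roll":0}
    - {"dx":1,"dy":-3,"dz":4,"roll":0}
    - {"dx":1,"dy":-3,"dz":7,"roll":0}
  hand: 0

```text
clock: 3.6
eef_pos: [460.0, 49.9, -1.3]
tool_rot: [-0.095, 0.995, 0.0, -0.001]
contact_force: [-0.8, 0.4, -0.2]
finger_gap: 85.7
grip_force: 0.0
```

Emit:
apply_moves:
  rows:
    - {"dx":0,"dy":0,"dz":0,"roll":0}
    - {"dx":0,"dy":0,"dz":0,"roll":0}
    - {"dx":0,"dy":0,"dz":0,"roll":0}
    - {"dx":0,"dy":0,"dz":0,"roll":0}
    - {"dx":0,"dy":0,"dz":0,"roll":0}
    - {"dx":0,"dy":0,"dz":0,"roll":0}
    - {"dx":0,"dy":0,"dz":0,"roll":0}
    - {"dx":0,"dy":0,"dz":0,"roll":0}
  hand: 1

```text
clock: 4.27
eef_pos: [460.8, 49.9, -0.1]
tool_rot: [-0.095, 0.995, -0.0, 0.0]
contact_force: [0.1, -0.1, 0.5]
finger_gap: 0.0
grip_force: 0.0
```

Run:
```python
from h import *
go(460.9,49.8,60,10.9)
```

```text
shift [ -0.   -0.1 -60.1] roll -0.0 alt 3.142 | tcp [ 4.608e+02  4.990e+01 -1.000e-01] yaw -169.1 q1,q6 [ 0.08 -1.68] t 4.3
```

Run:
```python
from h import *
o=bot.get_obs();print(o["eef_pos"],o["q"],o["finger_gap"])
im=bot.grab_frame("scene")[:,:,::-1].copy()
for z,c in((0,(0,0,255)),(20,(0,255,0)),(40,(255,0,0))):
    u=w2p("scene",(*o["eef_pos"][:2],z)); print(z,u)
cr=im[190:270,260:360]; cr=cv2.resize(cr,None,fx=6,fy=6,interpolation=cv2.INTER_CUBIC)
for z,c in((0,(0,0,255)),(20,(0,255,0)),(40,(255,0,0))):
    u=w2p("scene",(*o["eef_pos"][:2],z))
    cv2.circle(cr,tuple(int(v) for v in (u-[260,190])*6),4,c,1)
cv2.imwrite("pics/s3.png",cr)
```

```text
[ 4.60842098e+02  4.99270378e+01 -7.35904110e-02] [ 8.22504055e-02  5.30875427e-01  2.08081197e+00 -2.01943427e-05
  5.29691510e-01 -1.67873559e+00] 0.025218036778128276
0 [312.82880917 240.98611775]
20 [312.88673844 237.3591763 ]
40 [312.94603928 233.64636186]
```

View pics/s3.png

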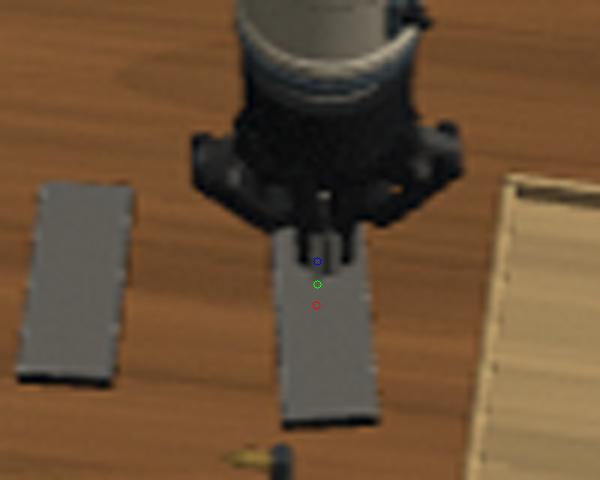

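The picture shows the shut fingertips at (323,272). That is well above the plate centre: a TCP at z=0 would project to row 305. The tip seems about 20–30 mm higher than reported, so I'll probe down gently.

Emit:
apply_moves:
  rows:
    - {"dx":0,"dy":0,"dz":2,"roll":0}
    - {"dx":0,"dy":0,"dz":4,"roll":0}
    - {"dx":0,"dy":0,"dz":6,"roll":0}
    - {"dx":0,"dy":0,"dz":6,"roll":0}

```text
clock: 4.65
eef_pos: [460.4, 49.9, -6.6]
tool_rot: [-0.095, 0.995, 0.0, -0.0]
contact_force: [-0.4, 0.8, 1.1]
finger_gap: 0.1
grip_force: 0.0
```

Run:
```python
from h import *
o=bot.get_obs();print(o["eef_pos"],o["contact_force"],o["moment"],np.round(o["q"],4))
go(460.9,49.8,0,10.9)
```

```text
[460.44996043  49.8690249   -6.63731411] [-0.38158619  0.75871917  1.08676509] [-0.01703546 -0.00536459 -0.02117583] [ 0.0822  0.5447  2.0817 -0.      0.5159 -1.6787]
shift [-0.4 -0.2 -6.6] roll -0.0 alt 3.141 | tcp [460.4  49.9  -6.6] yaw -169.1 q1,q6 [ 0.08 -1.68] t 4.7
```

Emit:
apply_moves:
  rows:
    - {"dx":0,"dy":0,"dz":2,"roll":0}
    - {"dx":0,"dy":0,"dz":3,"roll":0}
    - {"dx":0,"dy":0,"dz":4,"roll":0}
    - {"dx":0,"dy":0,"dz":4,"roll":0}

```text
clock: 4.98
eef_pos: [460.6, 49.9, -10.4]
tool_rot: [-0.095, 0.995, -0.0, -0.0]
contact_force: [-0.7, 0.3, 0.8]
finger_gap: -0.2
grip_force: 0.0
```

Emit:
apply_moves:
  rows:
    - {"dx":0,"dy":0,"dz":2,"roll":0}
    - {"dx":0,"dy":0,"dz":3,"roll":0}
    - {"dx":0,"dy":0,"dz":3,"roll":0}

```text
clock: 5.23
eef_pos: [460.6, 49.9, -13.4]
tool_rot: [-0.095, 0.995, -0.0, -0.0]
contact_force: [-0.0, 0.6, 0.3]
finger_gap: 0.2
grip_force: 0.0
```

Emit:
apply_moves:
  rows:
    - {"dx":0,"dy":0,"dz":1,"roll":0}
    - {"dx":0,"dy":0,"dz":2,"roll":0}
    - {"dx":0,"dy":0,"dz":2,"roll":0}

```text
clock: 5.48
eef_pos: [460.7, 49.9, -15.3]
tool_rot: [-0.095, 0.995, -0.0, -0.0]
contact_force: [0.4, 0.7, 0.5]
finger_gap: -0.0
grip_force: 0.0
```

Emit:
apply_moves:
  rows:
    - {"dx":0,"dy":0,"dz":1,"roll":0}
    - {"dx":0,"dy":0,"dz":2,"roll":0}
    - {"dx":0,"dy":0,"dz":2,"roll":0}

```text
clock: 5.73
eef_pos: [460.7, 49.9, -17.3]
tool_rot: [-0.095, 0.995, -0.0, -0.0]
contact_force: [-0.0, 1.3, 0.9]
finger_gap: 0.4
grip_force: 0.0
```

Run:
```python
from h import *
o=bot.get_obs()
im=bot.grab_frame("scene")[:,:,::-1].copy()
cr=cv2.resize(im[190:270,260:360],None,fx=6,fy=6,interpolation=cv2.INTER_CUBIC)
for z,c in((0,(0,0,255)),(12,(0,255,0)),(40,(255,0,0))):
    u=w2p("scene",(*o["eef_pos"][:2],z))
    cv2.circle(cr,tuple(int(v) for v in (u-[260,190])*6),4,c,1)
cv2.imwrite("pics/s4.png",cr)
```

```text
(no output)
```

View pics/s4.png

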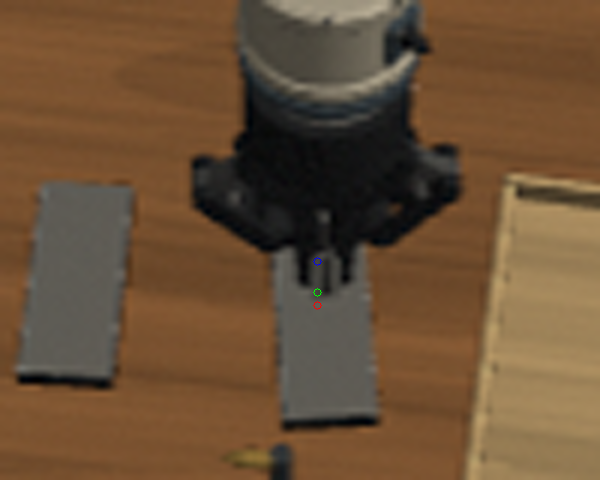

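The tips have come down to row 293, about plate-top level, so the z reading is about 29 mm low. I'll find contact exactly.

Emit:
apply_moves:
  rows:
    - {"dx":0,"dy":0,"dz":1,"roll":0}
    - {"dx":0,"dy":0,"dz":1,"roll":0}

```text
clock: 5.95
eef_pos: [460.7, 49.9, -18.3]
tool_rot: [-0.095, 0.995, -0.0, -0.0]
contact_force: [0.0, -0.1, 0.3]
finger_gap: -0.2
grip_force: 0.0
```

Emit:
apply_moves:
  rows:
    - {"dx":0,"dy":0,"dz":1,"roll":0}
    - {"dx":0,"dy":0,"dz":1,"roll":0}

```text
clock: 6.12
eef_pos: [460.7, 49.9, -19.3]
tool_rot: [-0.095, 0.995, 0.0, -0.0]
contact_force: [0.6, 0.1, -0.0]
finger_gap: 0.0
grip_force: 0.0
```

Emit:
apply_moves:
  rows:
    - {"dx":0,"dy":0,"dz":1,"roll":0}
    - {"dx":0,"dy":0,"dz":1,"roll":0}

```text
clock: 6.28
eef_pos: [460.7, 49.9, -20.3]
tool_rot: [-0.095, 0.995, -0.0, -0.0]
contact_force: [0.6, 0.5, -1.0]
finger_gap: -0.1
grip_force: 0.0
```

Emit:
apply_moves:
  rows:
    - {"dx":0,"dy":0,"dz":1,"roll":0}
    - {"dx":0,"dy":0,"dz":1,"roll":0}

```text
clock: 6.45
eef_pos: [460.7, 49.9, -21.3]
tool_rot: [-0.095, 0.995, -0.0, -0.0]
contact_force: [0.4, 0.4, 0.2]
finger_gap: -0.2
grip_force: 0.0
```

Emit:
apply_moves:
  rows:
    - {"dx":0,"dy":0,"dz":1,"roll":0}
    - {"dx":0,"dy":0,"dz":1,"roll":0}

```text
clock: 6.62
eef_pos: [460.7, 49.9, -22.3]
tool_rot: [-0.095, 0.995, -0.0, -0.0]
contact_force: [-1.0, -0.1, -0.2]
finger_gap: -0.1
grip_force: 0.0
```

Emit:
apply_moves:
  rows:
    - {"dx":0,"dy":0,"dz":1,"roll":0}
    - {"dx":0,"dy":0,"dz":1,"roll":0}

```text
clock: 6.78
eef_pos: [460.7, 49.9, -23.3]
tool_rot: [-0.095, 0.995, 0.0, -0.0]
contact_force: [-0.9, 0.1, -0.7]
finger_gap: -0.3
grip_force: 0.0
```

Emit:
apply_moves:
  rows:
    - {"dx":0,"dy":0,"dz":1,"roll":0}
    - {"dx":0,"dy":0,"dz":1,"roll":0}

```text
clock: 6.95
eef_pos: [460.7, 49.9, -24.3]
tool_rot: [-0.095, 0.995, 0.0, -0.0]
contact_force: [0.6, -0.9, 0.2]
finger_gap: -0.1
grip_force: 0.0
```

Emit:
apply_moves:
  rows:
    - {"dx":0,"dy":0,"dz":1,"roll":0}
    - {"dx":0,"dy":0,"dz":1,"roll":0}

```text
clock: 7.12
eef_pos: [460.7, 49.9, -25.3]
tool_rot: [-0.095, 0.995, -0.0, -0.0]
contact_force: [-0.5, -0.4, -0.6]
finger_gap: 0.5
grip_force: 0.0
```

Emit:
apply_moves:
  rows:
    - {"dx":0,"dy":0,"dz":1,"roll":0}
    - {"dx":0,"dy":0,"dz":1,"roll":0}

```text
clock: 7.28
eef_pos: [460.7, 49.9, -26.3]
tool_rot: [-0.095, 0.995, 0.0, -0.0]
contact_force: [-0.0, -0.7, -0.4]
finger_gap: 0.1
grip_force: 0.0
```

Run:
```python
from h import *
o=bot.get_obs();print(np.round(o["effort"],2),o["eef_pos"],o["contact_force"])
im=bot.grab_frame("scene")[:,:,::-1].copy()
cv2.imwrite("pics/s5.png",cv2.resize(im[190:270,260:360],None,fx=6,fy=6,interpolation=cv2.INTER_CUBIC))
a=cv2.imread("pics/s4.png");b=cv2.imread("pics/s5.png")
g=cv2.cvtColor(b,cv2.COLOR_BGR2GRAY); print([(r,int(g[r,305]),int(g[r,314]),int(g[r,340])) for r in range(250,345,6)])
plates()
```

```text
[-0.000e+00 -4.799e+01 -1.090e+01 -0.000e+00 -3.000e-02 -0.000e+00] [460.72845375  49.92671204 -26.28780072] [-0.01401479 -0.70931709 -0.4066708 ]
[(250, 14, 13, 18), (256, 14, 13, 12), (262, 11, 23, 20), (268, 15, 60, 48), (274, 17, 61, 48), (280, 18, 65, 48), (286, 13, 65, 45), (292, 19, 66, 54), (298, 79, 77, 90), (304, 94, 77, 89), (310, 92, 93, 93), (316, 93, 92, 91), (322, 92, 92, 92), (328, 91, 92, 92), (334, 92, 91, 92), (340, 93, 91, 91)]
scene plate [484.1  55.2] 90 46 deg 10.9
scene plate [467.  -68.6] 111 45 deg 4.3
scene plate [ 446.9 -180.6] 81 46 deg 1.5
```

View pics/s5.png

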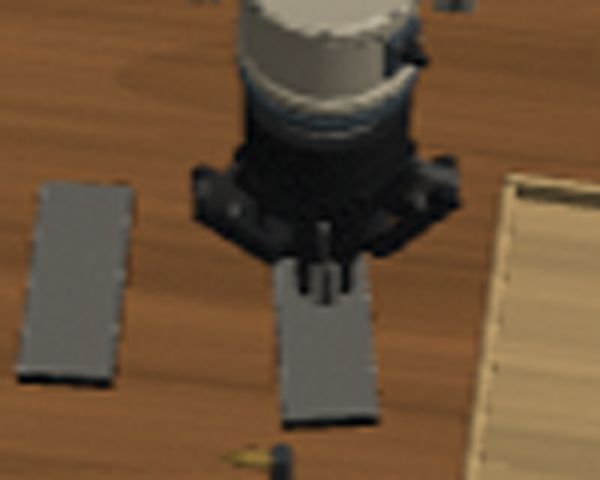

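The tips are now at row ≈303 and still not touching. I'll continue down.

Emit:
apply_moves:
  rows:
    - {"dx":0,"dy":0,"dz":1,"roll":0}
    - {"dx":0,"dy":0,"dz":1,"roll":0}

```text
clock: 7.55
eef_pos: [460.7, 49.9, -27.3]
tool_rot: [-0.095, 0.995, -0.0, -0.0]
contact_force: [0.6, 0.5, -1.1]
finger_gap: -0.0
grip_force: 0.0
```

Emit:
apply_moves:
  rows:
    - {"dx":0,"dy":0,"dz":1,"roll":0}
    - {"dx":0,"dy":0,"dz":1,"roll":0}

```text
clock: 7.72
eef_pos: [460.8, 49.9, -27.5]
tool_rot: [-0.095, 0.995, -0.0, 0.0]
contact_force: [-3.0, -1.1, 12.6]
finger_gap: 0.3
grip_force: 6.3
```

Emit:
apply_moves:
  rows:
    - {"dx":0,"dy":0,"dz":1,"roll":0}
    - {"dx":0,"dy":0,"dz":1,"roll":0}

```text
clock: 7.88
eef_pos: [460.9, 49.9, -27.6]
tool_rot: [-0.095, 0.995, -0.0, 0.0]
contact_force: [-5.5, -0.2, 28.2]
finger_gap: -0.4
grip_force: 14.0
```

Emit:
apply_moves:
  rows:
    - {"dx":0,"dy":0,"dz":1,"roll":0}
    - {"dx":0,"dy":0,"dz":1,"roll":0}

```text
clock: 8.05
eef_pos: [460.9, 49.9, -27.6]
tool_rot: [-0.095, 0.995, -0.0, 0.0]
contact_force: [-8.2, -0.6, 42.8]
finger_gap: -0.4
grip_force: 21.8
```

Contact came at a reading of −27.4 for a plate top at z=12, so true z ≈ reading + 39.4. I'll back off, open, and grasp at a reading of ≈ −41.

Emit:
apply_moves:
  rows:
    - {"dx":0,"dy":0,"dz":-14,"roll":0}
    - {"dx":0,"dy":0,"dz":-14,"roll":0}
    - {"dx":0,"dy":0,"dz":-14,"roll":0}
    - {"dx":0,"dy":0,"dz":-14,"roll":0}
    - {"dx":0,"dy":0,"dz":-10,"roll":0}
    - {"dx":0,"dy":0,"dz":0,"roll":0}
    - {"dx":0,"dy":0,"dz":6,"roll":0}
    - {"dx":0,"dy":0,"dz":10,"roll":0}
  hand: 0

```text
clock: 8.72
eef_pos: [459.8, 49.8, -41.8]
tool_rot: [-0.095, 0.995, 0.0, -0.001]
contact_force: [0.0, -1.1, -0.4]
finger_gap: 85.5
grip_force: 0.0
```

Emit:
apply_moves:
  rows:
    - {"dx":0,"dy":0,"dz":0,"roll":0}
    - {"dx":0,"dy":0,"dz":0,"roll":0}
    - {"dx":0,"dy":0,"dz":0,"roll":0}
    - {"dx":0,"dy":0,"dz":0,"roll":0}
    - {"dx":0,"dy":0,"dz":0,"roll":0}
    - {"dx":0,"dy":0,"dz":0,"roll":0}
    - {"dx":0,"dy":0,"dz":0,"roll":0}
    - {"dx":0,"dy":0,"dz":0,"roll":0}
  hand: 1

```text
clock: 9.38
eef_pos: [460.9, 50.0, -39.8]
tool_rot: [-0.095, 0.995, 0.0, 0.0]
contact_force: [-1.4, -0.5, 6.4]
finger_gap: 44.3
grip_force: 62.4
```

Run:
```python
from h import *
go(648.5,-62,200-39.4,94)
```

```text
shift [-163.2 -145.4 -200.3] roll -1.45 alt 1.691 | tcp [460.9  50.  -39.8] yaw -169.1 q1,q6 [ 0.08 -1.68] t 9.4
```

Emit:
apply_moves:
  rows:
    - {"dx":0,"dy":0,"dz":-10,"roll":0}
    - {"dx":0,"dy":0,"dz":-35,"roll":0}
    - {"dx":0,"dy":0,"dz":-60,"roll":0}
    - {"dx":0,"dy":0,"dz":-85,"roll":0}
    - {"dx":0,"dy":0,"dz":-110,"roll":0}
    - {"dx":0,"dy":0,"dz":-135,"roll":0}
    - {"dx":0,"dy":0,"dz":-155,"roll":0}
    - {"dx":0,"dy":0,"dz":-166,"roll":0}

```text
clock: 10.05
eef_pos: [461.6, 50.0, 128.6]
tool_rot: [-0.095, 0.995, -0.0, 0.002]
contact_force: [-0.2, -0.1, -2.7]
finger_gap: 44.2
grip_force: 62.6
```

Emit:
apply_moves:
  rows:
    - {"dx":3,"dy":-15,"dz":0,"roll":0.1}
    - {"dx":6,"dy":-30,"dz":0,"roll":0.2}
    - {"dx":9,"dy":-45,"dz":0,"roll":0.3}
    - {"dx":12,"dy":-60,"dz":0,"roll":0.4}
    - {"dx":15,"dy":-75,"dz":0,"roll":0.5}
    - {"dx":18,"dy":-90,"dz":0,"roll":0.6}
    - {"dx":20,"dy":-102,"dz":0,"roll":0.7}
    - {"dx":21,"dy":-110,"dz":0,"roll":0.8}

```text
clock: 10.72
eef_pos: [460.3, -63.1, 126.1]
tool_rot: [0.303, 0.953, -0.0, -0.0]
contact_force: [1.0, 0.4, -3.1]
finger_gap: 43.8
grip_force: 62.6
```

Emit:
apply_moves:
  rows:
    - {"dx":0,"dy":0,"dz":0,"roll":0.12}
    - {"dx":0,"dy":0,"dz":0,"roll":0.24}
    - {"dx":0,"dy":0,"dz":0,"roll":0.36}
    - {"dx":0,"dy":0,"dz":0,"roll":0.48}
    - {"dx":0,"dy":0,"dz":0,"roll":0.6}
    - {"dx":0,"dy":0,"dz":0,"roll":0.72}
    - {"dx":0,"dy":0,"dz":0,"roll":0.84}
    - {"dx":0,"dy":0,"dz":0,"roll":0.89}

```text
clock: 11.38
eef_pos: [460.4, -62.0, 126.1]
tool_rot: [0.684, 0.73, -0.0, -0.0]
contact_force: [-0.3, 0.3, -3.4]
finger_gap: 43.8
grip_force: 62.6
```

Run:
```python
from h import *
go(648.5,-62,124.2,94)
```

```text
shift [-12.2 187.7   1.8] roll -0.005 alt 3.137 | tcp [460.4 -62.  126.1] yaw 93.7 q1,q6 [-0.16 -0.22] t 11.4
```

Emit:
apply_moves:
  rows:
    - {"dx":-2,"dy":27,"dz":0,"roll":-0.005}
    - {"dx":-4,"dy":54,"dz":1,"roll":-0.005}
    - {"dx":-6,"dy":81,"dz":1,"roll":-0.005}
    - {"dx":-8,"dy":108,"dz":1,"roll":-0.005}
    - {"dx":-10,"dy":135,"dz":1.5,"roll":-0.005}
    - {"dx":-11,"dy":160,"dz":1.8,"roll":-0.005}
    - {"dx":-12,"dy":180,"dz":1.8,"roll":-0.005}
    - {"dx":-12.2,"dy":187.7,"dz":1.8,"roll":-0.005}

```text
clock: 12.05
eef_pos: [651.4, -60.8, 124.2]
tool_rot: [0.68, 0.734, 0.001, 0.001]
contact_force: [0.0, -0.6, -3.5]
finger_gap: 44.0
grip_force: 62.7
```

Emit:
apply_moves:
  rows:
    - {"dx":0,"dy":0,"dz":0,"roll":0}
    - {"dx":0,"dy":0,"dz":0,"roll":0}
    - {"dx":0,"dy":0,"dz":0,"roll":0}

```text
clock: 12.3
eef_pos: [647.2, -60.8, 123.7]
tool_rot: [0.68, 0.733, -0.001, -0.001]
contact_force: [-0.4, -0.2, -3.3]
finger_gap: 44.3
grip_force: 62.7
```

Run:
```python
from h import *
go(648.5,-62,124.2,94)
ims=[]
a=bot.grab_frame("scene")[:,:,::-1];b=bot.grab_frame("top")[:,:,::-1]
cv2.imwrite("pics/sv.png",a);cv2.imwrite("pics/tv.png",b)
a=cv2.resize(a[225:325,195:325],None,fx=6,fy=6,interpolation=cv2.INTER_CUBIC)
cv2.imwrite("pics/v1.png",a)
```

```text
shift [-1.3  1.2 -0.5] roll 0.006 alt -3.135 | tcp [647.2 -60.8 123.7] yaw 94.4 q1,q6 [-0.11 -0.19] t 12.3
```

View pics/v1.png

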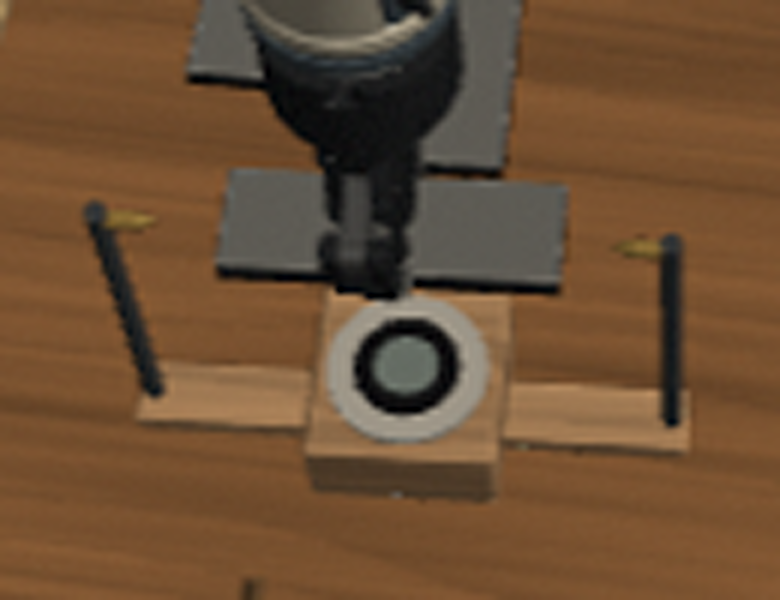

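The plate sits between the pins: corners ≈ (230,170), (567,185), (562,282) and (217,265), pin tips (157,220) and (612,247). Next I'll turn these into millimetres.

Run:
```python
from h import *
S=lambda x,y,z:p2w("scene",195+(x+.5)/6-.5,225+(y+.5)/6-.5,z)
C=np.array([S(230,170,176),S(567,185,176),S(562,282,176),S(217,265,176)]);P=np.array([S(157,220,170),S(612,247,170)])
print(C.round(1),C.mean(0));print(P.round(1),P.mean(0),np.linalg.norm(P[1]-P[0]))
ang=lambda d:np.degrees(np.arctan2(d[1],d[0]))
print(ang(P[1]-P[0]),ang(C[1]-C[0]),ang(C[2]-C[3]))
# segmentation of plate from scene, top
im=cv2.imread("pics/sv.png")
print("lens",S(407,366,53))
t=cv2.imread("pics/tv.png");cv2.imwrite("pics/v2.png",cv2.resize(t[175:240,300:430],None,fx=6,fy=6,interpolation=cv2.INTER_CUBIC))
```

```text
[[ 629.5 -129.1  176. ]
 [ 618.     9.7  176. ]
 [ 663.    14.6  176. ]
 [ 673.9 -124.9  176. ]] [646.10047546 -57.43072927 176.        ]
[[ 653.5 -155.3  170. ]
 [ 641.1   31.7  170. ]] [647.29352384 -61.7858827  170.        ] 187.34323453394472
93.79183173981247 94.73098206334957 94.46308842584105
lens [649.12108538 -61.03500645  53.        ]
```

View pics/v2.png

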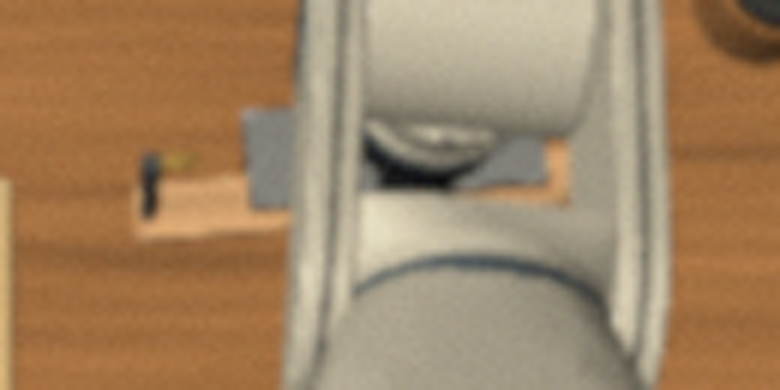

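Emit:
apply_moves:
  rows:
    - {"dx":-2,"dy":0.6,"dz":-0.3,"roll":0.007}
    - {"dx":-4.3,"dy":1.2,"dz":-0.5,"roll":0.014}
    - {"dx":-4.3,"dy":1.2,"dz":-0.5,"roll":0.014}
    - {"dx":-4.3,"dy":1.2,"dz":-0.5,"roll":0.014}
    - {"dx":-4.3,"dy":1.2,"dz":-0.5,"roll":0.014}
    - {"dx":-4.3,"dy":1.2,"dz":-0.5,"roll":0.014}
    - {"dx":-4.3,"dy":1.2,"dz":-0.5,"roll":0.014}
    - {"dx":-4.3,"dy":1.2,"dz":-0.5,"roll":0.014}

```text
clock: 13.07
eef_pos: [650.5, -65.1, 124.5]
tool_rot: [0.685, 0.729, -0.0, -0.0]
contact_force: [0.2, 0.9, -3.3]
finger_gap: 44.2
grip_force: 62.6
```

Run:
```python
from h import *
go(648.5,-65,124.2,93.8)
a=bot.grab_frame("scene")[:,:,::-1];cv2.imwrite("pics/sv2.png",a)
hsv=cv2.cvtColor(np.ascontiguousarray(a),cv2.COLOR_BGR2HSV)
m=((hsv[:,:,1]<70)&(hsv[:,:,2]>60)&(hsv[:,:,2]<150)).astype(np.uint8)
r=m[250:275,220:300]
for row in r: print(''.join('.#'[v] for v in row))
```

```text
shift [ 0.2 -2.   0.3] roll -0.004 alt 3.137 | tcp [650.5 -65.1 124.5] yaw 93.6 q1,q6 [-0.12 -0.18] t 13.1
...........................................################.....................
...........................................################.....................
.................................................##########.....................
................................................................................
............#############.#.....................................................
...........################................#....................................
...........################....###........###############..#....................
...........################....##.........#########################.............
...........################....##.........##########################............
...........################...####........##########################............
...........################...####........##########################............
..........#################...###.........#########################.............
..........###########
[... 331 characters left out ...]
..##.........##########################.............
.........################....####........##########################.............
.........################.....###........##########################.............
.........#################..............###########################.............
.....................#####..............##########################..............
........................................##########################..............
........................................##.........###############..............
................................................................................
........................................##...#..................................
```

Emit:
apply_moves:
  rows:
    - {"dx":0,"dy":-1.8,"dz":0.2,"roll":-0.003}
    - {"dx":0,"dy":-1.8,"dz":0.2,"roll":-0.003}
    - {"dx":0,"dy":-1.8,"dz":0.2,"roll":-0.003}
    - {"dx":0,"dy":-1.8,"dz":0.2,"roll":-0.003}
    - {"dx":0,"dy":-1.8,"dz":0.2,"roll":-0.003}
    - {"dx":0,"dy":-1.8,"dz":0.2,"roll":-0.003}
    - {"dx":0,"dy":-1.8,"dz":0.2,"roll":-0.003}
    - {"dx":0,"dy":-1.8,"dz":0.2,"roll":-0.003}

```text
clock: 13.78
eef_pos: [648.8, -65.2, 124.3]
tool_rot: [0.684, 0.73, 0.0, 0.0]
contact_force: [0.3, -0.1, -3.2]
finger_gap: 44.3
grip_force: 62.7
```

Emit:
apply_moves:
  rows:
    - {"dx":0,"dy":0,"dz":0,"roll":0}
    - {"dx":0,"dy":0,"dz":0,"roll":0}
    - {"dx":0,"dy":0,"dz":0,"roll":0}
    - {"dx":0,"dy":0,"dz":0,"roll":0}
    - {"dx":0,"dy":0,"dz":0,"roll":0}
    - {"dx":0,"dy":0,"dz":0,"roll":0}
    - {"dx":0,"dy":0,"dz":0,"roll":0}
    - {"dx":0,"dy":0,"dz":0,"roll":0}

```text
clock: 14.45
eef_pos: [648.8, -65.2, 124.4]
tool_rot: [0.684, 0.73, 0.0, 0.0]
contact_force: [0.4, -0.0, -2.4]
finger_gap: 44.4
grip_force: 62.7
```

Emit:
apply_moves:
  rows:
    - {"dx":0,"dy":0,"dz":0,"roll":0}
    - {"dx":0,"dy":0,"dz":0,"roll":0}
    - {"dx":0,"dy":0,"dz":0,"roll":0}
    - {"dx":0,"dy":0,"dz":0,"roll":0}
    - {"dx":0,"dy":0,"dz":0,"roll":0}
    - {"dx":0,"dy":0,"dz":0,"roll":0}
    - {"dx":0,"dy":0,"dz":0,"roll":0}
    - {"dx":0,"dy":0,"dz":0,"roll":0}

```text
clock: 15.12
eef_pos: [648.8, -65.2, 124.3]
tool_rot: [0.684, 0.73, 0.0, 0.0]
contact_force: [0.5, 0.0, -2.8]
finger_gap: 44.3
grip_force: 62.7
```

Emit:
apply_moves:
  rows:
    - {"dx":0,"dy":0,"dz":0,"roll":0}
    - {"dx":0,"dy":0,"dz":0,"roll":0}
    - {"dx":0,"dy":0,"dz":0,"roll":0}
    - {"dx":0,"dy":0,"dz":0,"roll":0}
    - {"dx":0,"dy":0,"dz":0,"roll":0}
    - {"dx":0,"dy":0,"dz":0,"roll":0}
    - {"dx":0,"dy":0,"dz":0,"roll":0}
    - {"dx":0,"dy":0,"dz":0,"roll":0}

```text
clock: 15.78
eef_pos: [648.8, -65.2, 124.3]
tool_rot: [0.684, 0.73, -0.0, -0.0]
contact_force: [-0.1, -0.0, -4.0]
finger_gap: 43.7
grip_force: 62.7
```

Emit:
apply_moves:
  rows:
    - {"dx":0,"dy":0,"dz":0,"roll":0}
    - {"dx":0,"dy":0,"dz":0,"roll":0}
    - {"dx":0,"dy":0,"dz":0,"roll":0}
    - {"dx":0,"dy":0,"dz":0,"roll":0}
    - {"dx":0,"dy":0,"dz":0,"roll":0}
    - {"dx":0,"dy":0,"dz":0,"roll":0}
    - {"dx":0,"dy":0,"dz":0,"roll":0}
    - {"dx":0,"dy":0,"dz":0,"roll":0}

```text
clock: 16.45
eef_pos: [648.8, -65.2, 124.3]
tool_rot: [0.684, 0.73, -0.0, 0.0]
contact_force: [-0.0, 0.0, -3.2]
finger_gap: 44.6
grip_force: 62.7
```

Emit:
apply_moves:
  rows:
    - {"dx":0,"dy":0,"dz":0,"roll":0}
    - {"dx":0,"dy":0,"dz":0,"roll":0}
    - {"dx":0,"dy":0,"dz":0,"roll":0}
    - {"dx":0,"dy":0,"dz":0,"roll":0}
    - {"dx":0,"dy":0,"dz":0,"roll":0}
    - {"dx":0,"dy":0,"dz":0,"roll":0}
    - {"dx":0,"dy":0,"dz":0,"roll":0}
    - {"dx":0,"dy":0,"dz":0,"roll":0}

```text
clock: 17.12
eef_pos: [648.8, -65.2, 124.3]
tool_rot: [0.684, 0.73, 0.0, -0.0]
contact_force: [0.2, -0.5, -3.6]
finger_gap: 44.2
grip_force: 62.7
```

Emit:
apply_moves:
  rows:
    - {"dx":0,"dy":0,"dz":0,"roll":0}
    - {"dx":0,"dy":0,"dz":0,"roll":0}
    - {"dx":0,"dy":0,"dz":0,"roll":0}
    - {"dx":0,"dy":0,"dz":0,"roll":0}
    - {"dx":0,"dy":0,"dz":0,"roll":0}
    - {"dx":0,"dy":0,"dz":0,"roll":0}
    - {"dx":0,"dy":0,"dz":0,"roll":0}
    - {"dx":0,"dy":0,"dz":0,"roll":0}

```text
clock: 17.78
eef_pos: [648.8, -65.2, 124.3]
tool_rot: [0.684, 0.73, 0.0, 0.0]
contact_force: [-0.1, 0.4, -3.7]
finger_gap: 44.3
grip_force: 62.7
```

Run:
```python
from h import *
go(595,333,80,90)
```

```text
shift [400.9 -27.8  44.3] roll 0.065 alt -3.077 | tcp [648.8 -65.2 124.3] yaw 93.7 q1,q6 [-0.12 -0.18] t 17.8
```

Emit:
apply_moves:
  rows:
    - {"dx":0,"dy":0,"dz":-20,"roll":0}
    - {"dx":0,"dy":0,"dz":-45,"roll":0}
    - {"dx":15,"dy":0,"dz":-60,"roll":0}
    - {"dx":45,"dy":0,"dz":-60,"roll":0}
    - {"dx":80,"dy":-5,"dz":-60,"roll":0}
    - {"dx":115,"dy":-10,"dz":-60,"roll":0}
    - {"dx":150,"dy":-15,"dz":-60,"roll":0}
    - {"dx":185,"dy":-20,"dz":-60,"roll":0}

```text
clock: 18.45
eef_pos: [616.3, 119.5, 184.5]
tool_rot: [0.684, 0.73, 0.0, 0.0]
contact_force: [0.6, 0.3, -3.1]
finger_gap: 44.0
grip_force: 62.7
```

Emit:
apply_moves:
  rows:
    - {"dx":35,"dy":-2,"dz":0,"roll":0.01}
    - {"dx":70,"dy":-4,"dz":10,"roll":0.02}
    - {"dx":105,"dy":-6,"dz":30,"roll":0.03}
    - {"dx":140,"dy":-7,"dz":50,"roll":0.05}
    - {"dx":175,"dy":-8,"dz":70,"roll":0.065}
    - {"dx":200,"dy":-8,"dz":90,"roll":0.065}
    - {"dx":216,"dy":-8,"dz":104,"roll":0.065}
    - {"dx":216,"dy":-8,"dz":104,"roll":0.065}

```text
clock: 19.12
eef_pos: [592.1, 335.7, 76.6]
tool_rot: [0.706, 0.708, -0.002, -0.001]
contact_force: [-0.5, 0.3, -3.3]
finger_gap: 44.3
grip_force: 62.6
```

Run:
```python
from h import *
go(595,333,-34,90)
```

```text
shift [ -2.5   3.4 110.6] roll 0.003 alt -3.138 | tcp [592.1 335.7  76.6] yaw 90.2 q1,q6 [0.5  0.49] t 19.1
```

Emit:
apply_moves:
  rows:
    - {"dx":-2.5,"dy":3.4,"dz":25,"roll":0}
    - {"dx":-2.5,"dy":3.4,"dz":50,"roll":0}
    - {"dx":-2.5,"dy":3.4,"dz":72,"roll":0}
    - {"dx":-2.5,"dy":3.4,"dz":90,"roll":0}
    - {"dx":-2.5,"dy":3.4,"dz":100,"roll":0}
    - {"dx":-2.5,"dy":3.4,"dz":105,"roll":0}
    - {"dx":-2.5,"dy":3.4,"dz":108,"roll":0}
    - {"dx":-2.5,"dy":3.4,"dz":109,"roll":0}

```text
clock: 19.78
eef_pos: [598.8, 330.7, -28.1]
tool_rot: [0.707, 0.707, 0.0, 0.0]
contact_force: [-0.7, -0.9, -3.3]
finger_gap: 44.0
grip_force: 62.6
```

Emit:
apply_moves:
  rows:
    - {"dx":0,"dy":0,"dz":0.5,"roll":0}
    - {"dx":0,"dy":0,"dz":1,"roll":0}
    - {"dx":0,"dy":0,"dz":1,"roll":0}

```text
clock: 20.03
eef_pos: [598.8, 330.9, -28.7]
tool_rot: [0.707, 0.707, 0.001, 0.0]
contact_force: [0.1, 0.3, -3.6]
finger_gap: 44.4
grip_force: 62.6
```

Emit:
apply_moves:
  rows:
    - {"dx":0,"dy":0,"dz":0.5,"roll":0}
    - {"dx":0,"dy":0,"dz":1,"roll":0}
    - {"dx":0,"dy":0,"dz":1,"roll":0}

```text
clock: 20.28
eef_pos: [598.2, 330.7, -30.5]
tool_rot: [0.707, 0.707, 0.0, 0.0]
contact_force: [-0.6, 0.0, -3.2]
finger_gap: 44.2
grip_force: 62.6
```

Emit:
apply_moves:
  rows:
    - {"dx":0,"dy":0,"dz":1,"roll":0}
    - {"dx":0,"dy":0,"dz":2,"roll":0}
    - {"dx":0,"dy":0,"dz":2,"roll":0}

```text
clock: 20.53
eef_pos: [598.0, 330.5, -33.0]
tool_rot: [0.707, 0.707, -0.0, -0.0]
contact_force: [-0.0, -0.3, -3.3]
finger_gap: 44.1
grip_force: 62.6
```

Emit:
apply_moves:
  rows:
    - {"dx":0,"dy":0,"dz":1,"roll":0}
    - {"dx":0,"dy":0,"dz":1,"roll":0}
    - {"dx":0,"dy":0,"dz":1,"roll":0}

```text
clock: 20.78
eef_pos: [598.2, 330.6, -33.7]
tool_rot: [0.707, 0.707, 0.0, 0.0]
contact_force: [0.1, -0.4, -2.6]
finger_gap: 44.3
grip_force: 62.7
```

Emit:
apply_moves:
  rows:
    - {"dx":0,"dy":0,"dz":1,"roll":0}
    - {"dx":0,"dy":0,"dz":1,"roll":0}
    - {"dx":0,"dy":0,"dz":1,"roll":0}

```text
clock: 21.03
eef_pos: [598.3, 330.6, -33.7]
tool_rot: [0.707, 0.707, 0.0, 0.0]
contact_force: [-2.7, -1.9, 5.3]
finger_gap: 44.4
grip_force: 63.6
```

Emit:
apply_moves:
  rows:
    - {"dx":0,"dy":0,"dz":-1,"roll":0}
    - {"dx":0,"dy":0,"dz":-1,"roll":0}
    - {"dx":0,"dy":0,"dz":-1,"roll":0}
    - {"dx":0,"dy":0,"dz":-1,"roll":0}
    - {"dx":0,"dy":0,"dz":-6,"roll":0}
    - {"dx":0,"dy":0,"dz":-30,"roll":0}
    - {"dx":0,"dy":0,"dz":-60,"roll":0}
    - {"dx":0,"dy":0,"dz":-95,"roll":0}
  hand: 0.25

```text
clock: 21.7
eef_pos: [596.9, 329.9, 59.8]
tool_rot: [0.707, 0.707, -0.002, -0.001]
contact_force: [0.7, 0.6, -1.0]
finger_gap: 63.9
grip_force: 0.0
```

Emit:
apply_moves:
  rows:
    - {"dx":-20,"dy":-5,"dz":-30,"roll":0}
    - {"dx":-55,"dy":-15,"dz":-50,"roll":0}
    - {"dx":-90,"dy":-30,"dz":-60,"roll":0}
    - {"dx":-125,"dy":-45,"dz":-60,"roll":0}
    - {"dx":-160,"dy":-60,"dz":-60,"roll":0}
    - {"dx":-195,"dy":-80,"dz":-60,"roll":0}
    - {"dx":-228,"dy":-100,"dz":-60,"roll":0}
    - {"dx":-260,"dy":-120,"dz":-60,"roll":0}
  hand: 0

```text
clock: 22.37
eef_pos: [477.2, 69.2, 120.8]
tool_rot: [0.707, 0.707, 0.0, 0.0]
contact_force: [0.6, -1.0, -0.2]
finger_gap: 85.3
grip_force: 0.0
```

Run:
```python
from h import *
go(465.5,-69,-10,4.3)
plates("scene");plates("top")
print("tray"); plates("scene",z=18)
```

```text
shift [-138.2  -11.8  130.8] roll 1.496 alt -1.646 | tcp [477.2  69.2 120.8] yaw 90.0 q1,q6 [0.12 0.12] t 22.4
scene plate [593.8 332.9] 140 47 deg -89.9
scene plate [466.8 -68.5] 111 45 deg 4.5
scene plate [ 446.9 -180.6] 81 46 deg 1.5
top plate [-139.6  737.1] 93 47 deg 88.9
top plate [ 451.2 -181.6] 78 46 deg 1.6
top plate [470.3 -69.5] 108 46 deg 4.1
top plate [600.8 331.6] 135 44 deg 89.0
top plate [ 767.9 -286.8] 60 58 deg 89.0
tray
scene plate [596.9 331.9] 139 47 deg -89.9
scene plate [470.5 -67.6] 111 45 deg 4.3
scene plate [ 450.4 -179.2] 80 46 deg 2.0
```

Emit:
apply_moves:
  rows:
    - {"dx":-20,"dy":-2,"dz":0,"roll":0.11}
    - {"dx":-40,"dy":-4,"dz":0,"roll":0.22}
    - {"dx":-60,"dy":-6,"dz":0,"roll":0.33}
    - {"dx":-80,"dy":-8,"dz":0,"roll":0.44}
    - {"dx":-100,"dy":-9,"dz":10,"roll":0.55}
    - {"dx":-120,"dy":-10,"dz":20,"roll":0.66}
    - {"dx":-132,"dy":-10,"dz":30,"roll":0.77}
    - {"dx":-138,"dy":-10,"dz":40,"roll":0.88}

```text
clock: 23.18
eef_pos: [469.8, -68.3, 80.4]
tool_rot: [0.942, 0.336, 0.001, 0.001]
contact_force: [0.2, 0.5, -0.3]
finger_gap: 85.4
grip_force: 0.0
```

Emit:
apply_moves:
  rows:
    - {"dx":0,"dy":0,"dz":10,"roll":0.11}
    - {"dx":0,"dy":0,"dz":20,"roll":0.22}
    - {"dx":0,"dy":0,"dz":30,"roll":0.33}
    - {"dx":0,"dy":0,"dz":40,"roll":0.44}
    - {"dx":0,"dy":0,"dz":50,"roll":0.55}
    - {"dx":0,"dy":0,"dz":60,"roll":0.616}
    - {"dx":0,"dy":0,"dz":60,"roll":0.616}
    - {"dx":0,"dy":0,"dz":60,"roll":0.616}

```text
clock: 23.85
eef_pos: [468.9, -66.9, 20.2]
tool_rot: [0.999, 0.039, -0.0, -0.0]
contact_force: [-0.5, 0.2, -0.6]
finger_gap: 85.4
grip_force: 0.0
```

Run:
```python
from h import *
go(467.5,-69,-39.5,4.3)
```

```text
shift [-1.5  2.  59.7] roll 0.003 alt -3.139 | tcp [468.9 -66.9  20.2] yaw 4.5 q1,q6 [-0.17  1.33] t 23.9
```

Emit:
apply_moves:
  rows:
    - {"dx":-1.5,"dy":2,"dz":20,"roll":0}
    - {"dx":-1.5,"dy":2,"dz":38,"roll":0}
    - {"dx":-1.5,"dy":2,"dz":50,"roll":0}
    - {"dx":-1.5,"dy":2,"dz":56,"roll":0}
    - {"dx":-1.5,"dy":2,"dz":59,"roll":0}
    - {"dx":-1.5,"dy":2,"dz":59,"roll":0}

```text
clock: 24.35
eef_pos: [467.2, -69.4, -38.6]
tool_rot: [0.999, 0.038, 0.0, 0.0]
contact_force: [0.6, 0.4, 1.3]
finger_gap: 85.7
grip_force: 0.0
```

Emit:
apply_moves:
  rows:
    - {"dx":0,"dy":0,"dz":0,"roll":0}
    - {"dx":0,"dy":0,"dz":0,"roll":0}
    - {"dx":0,"dy":0,"dz":0,"roll":0}
    - {"dx":0,"dy":0,"dz":0,"roll":0}
    - {"dx":0,"dy":0,"dz":0,"roll":0}
    - {"dx":0,"dy":0,"dz":0,"roll":0}
    - {"dx":0,"dy":0,"dz":0,"roll":0}
    - {"dx":0,"dy":0,"dz":0,"roll":0}
  hand: 1

```text
clock: 25.02
eef_pos: [467.4, -69.6, -37.7]
tool_rot: [0.999, 0.037, 0.001, 0.0]
contact_force: [-1.1, 0.1, 9.0]
finger_gap: 44.2
grip_force: 60.4
```

Emit:
apply_moves:
  rows:
    - {"dx":0,"dy":0,"dz":-10,"roll":0}
    - {"dx":0,"dy":0,"dz":-35,"roll":0}
    - {"dx":0,"dy":0,"dz":-60,"roll":0}
    - {"dx":0,"dy":0,"dz":-85,"roll":0}
    - {"dx":0,"dy":0,"dz":-110,"roll":0}
    - {"dx":0,"dy":0,"dz":-135,"roll":0}
    - {"dx":0,"dy":0,"dz":-155,"roll":0}
    - {"dx":0,"dy":0,"dz":-164,"roll":0}

```text
clock: 25.68
eef_pos: [467.9, -69.7, 128.3]
tool_rot: [0.999, 0.037, 0.002, 0.0]
contact_force: [0.9, -0.3, -2.5]
finger_gap: 43.8
grip_force: 63.3
```

Emit:
apply_moves:
  rows:
    - {"dx":0,"dy":0,"dz":0,"roll":-0.1}
    - {"dx":0,"dy":0,"dz":0,"roll":-0.2}
    - {"dx":0,"dy":0,"dz":0,"roll":-0.3}
    - {"dx":0,"dy":0,"dz":0,"roll":-0.4}
    - {"dx":0,"dy":0,"dz":0,"roll":-0.5}
    - {"dx":0,"dy":0,"dz":0,"roll":-0.6}
    - {"dx":0,"dy":0,"dz":0,"roll":-0.7}
    - {"dx":0,"dy":0,"dz":0,"roll":-0.8}

```text
clock: 26.35
eef_pos: [466.0, -69.4, 124.8]
tool_rot: [0.905, 0.426, -0.001, -0.0]
contact_force: [0.5, 0.2, -2.5]
finger_gap: 43.9
grip_force: 63.2
```

Emit:
apply_moves:
  rows:
    - {"dx":0,"dy":0,"dz":0,"roll":-0.1}
    - {"dx":0,"dy":0,"dz":0,"roll":-0.2}
    - {"dx":0,"dy":0,"dz":0,"roll":-0.3}
    - {"dx":0,"dy":0,"dz":0,"roll":-0.4}
    - {"dx":0,"dy":0,"dz":0,"roll":-0.5}
    - {"dx":0,"dy":0,"dz":0,"roll":-0.6}
    - {"dx":0,"dy":0,"dz":0,"roll":-0.7}
    - {"dx":0,"dy":0,"dz":0,"roll":-0.757}

```text
clock: 27.02
eef_pos: [466.0, -69.4, 124.8]
tool_rot: [0.683, 0.73, -0.0, -0.001]
contact_force: [1.0, 0.5, -2.3]
finger_gap: 44.1
grip_force: 63.2
```

Run:
```python
from h import *
go(648.5,-63,124.3,93.7)
```

```text
shift [ -5.7 182.5   0.3] roll 0.002 alt -3.14 | tcp [466.  -69.4 124.8] yaw 93.8 q1,q6 [-0.17 -0.24] t 27.0
```

Emit:
apply_moves:
  rows:
    - {"dx":-1,"dy":27,"dz":0,"roll":0.002}
    - {"dx":-2,"dy":54,"dz":0,"roll":0.002}
    - {"dx":-3,"dy":81,"dz":0,"roll":0.002}
    - {"dx":-4,"dy":108,"dz":0,"roll":0.002}
    - {"dx":-5,"dy":135,"dz":0,"roll":0.002}
    - {"dx":-5.7,"dy":160,"dz":0,"roll":0.002}
    - {"dx":-5.7,"dy":176,"dz":0,"roll":0.002}
    - {"dx":-5.7,"dy":182.5,"dz":0,"roll":0.002}

```text
clock: 27.68
eef_pos: [651.0, -63.9, 124.5]
tool_rot: [0.686, 0.728, 0.0, 0.0]
contact_force: [0.8, -0.2, -3.3]
finger_gap: 43.8
grip_force: 63.2
```

Emit:
apply_moves:
  rows:
    - {"dx":0,"dy":0,"dz":0,"roll":0}
    - {"dx":0,"dy":0,"dz":0,"roll":0}
    - {"dx":0,"dy":0,"dz":0,"roll":0}
    - {"dx":0,"dy":0,"dz":0,"roll":0}
    - {"dx":0,"dy":0,"dz":0,"roll":0}
    - {"dx":0,"dy":0,"dz":0,"roll":0}

```text
clock: 28.18
eef_pos: [648.9, -64.1, 125.5]
tool_rot: [0.686, 0.728, -0.0, -0.0]
contact_force: [-0.3, -0.1, -2.5]
finger_gap: 44.2
grip_force: 63.2
```

```bash
cat >> h.py <<'E'
def heldmap(name):
    a=bot.grab_frame("scene")[:,:,::-1];cv2.imwrite(f"pics/{name}.png",a)
    hsv=cv2.cvtColor(np.ascontiguousarray(a),cv2.COLOR_BGR2HSV)
    m=((hsv[:,:,1]<70)&(hsv[:,:,2]>60)&(hsv[:,:,2]<150)).astype(np.uint8)
    for r in range(250,276): print(r,''.join('.#'[v] for v in m[r,220:300]))
E
python3 - <<'E'
from h import *
go(648.5,-63,125,93.7); heldmap("sv3")
E
```

```text
shift [ 1.2 -0.3  0.5] roll -0.006 alt 3.136 | tcp [648.9 -64.1 125.5] yaw 93.4 q1,q6 [-0.12 -0.18] t 28.2
250 ................................................................................
251 ................................................................................
252 ................................................................................
253 ...................#............................................................
254 ..................#########.....................................................
255 ..................#########....###.........###.##...............................
256 ..................#########....###.........##################...................
257 ..................##########...###.........###################..................
258 ..................#########....###.........###################..................
259 .................##########....###........####################..................
260 .................###########...###........####################..................
261 .................###########...###........############
[... 516 characters left out ...]
#...................
268 ................##########...............####################...................
269 ................##########..............#####################...................
270 ........................................#####################...................
271 .........................................####################...................
272 ........................................................####....................
273 ................................................................................
274 ........................................##......................................
275 ......................................##........................................
```

Run:
```python
from h import *
print(p2w("scene",259,262.8,176),p2w("scene",258.5,263,176),p2w("scene",236.5,261.5,176),p2w("scene",281.5,264,176))
```

```text
[648.46388225 -60.03077129 176.        ] [649.17739895 -61.13821899 176.        ] [ 652.22129529 -115.2803073   176.        ] [644.43999058  -4.9593747  176.        ]
```

Emit:
apply_moves:
  rows:
    - {"dx":-1.7,"dy":-0.6,"dz":0.4,"roll":-0.006}
    - {"dx":-1.7,"dy":-0.6,"dz":0.4,"roll":-0.006}
    - {"dx":-1.7,"dy":-0.6,"dz":0.4,"roll":-0.006}
    - {"dx":-1.7,"dy":-0.6,"dz":0.4,"roll":-0.006}
    - {"dx":-1.7,"dy":-0.6,"dz":0.4,"roll":-0.006}
    - {"dx":-1.7,"dy":-0.6,"dz":0.4,"roll":-0.006}
    - {"dx":-1.7,"dy":-0.6,"dz":0.4,"roll":-0.006}
    - {"dx":-1.7,"dy":-0.6,"dz":0.4,"roll":-0.006}

```text
clock: 28.9
eef_pos: [648.8, -65.8, 124.9]
tool_rot: [0.684, 0.73, -0.0, -0.0]
contact_force: [-0.1, 0.2, -2.4]
finger_gap: 44.0
grip_force: 63.2
```

Emit:
apply_moves:
  rows:
    - {"dx":0,"dy":0,"dz":0,"roll":0}
    - {"dx":0,"dy":0,"dz":0,"roll":0}
    - {"dx":0,"dy":0,"dz":0,"roll":0}
    - {"dx":0,"dy":0,"dz":0,"roll":0}
    - {"dx":0,"dy":0,"dz":0,"roll":0}
    - {"dx":0,"dy":0,"dz":0,"roll":0}
    - {"dx":0,"dy":0,"dz":0,"roll":0}
    - {"dx":0,"dy":0,"dz":0,"roll":0}

```text
clock: 29.57
eef_pos: [648.8, -65.8, 124.9]
tool_rot: [0.684, 0.73, 0.0, -0.0]
contact_force: [0.4, 0.7, -3.0]
finger_gap: 44.0
grip_force: 63.2
```

Emit:
apply_moves:
  rows:
    - {"dx":0,"dy":0,"dz":0,"roll":0}
    - {"dx":0,"dy":0,"dz":0,"roll":0}
    - {"dx":0,"dy":0,"dz":0,"roll":0}
    - {"dx":0,"dy":0,"dz":0,"roll":0}
    - {"dx":0,"dy":0,"dz":0,"roll":0}
    - {"dx":0,"dy":0,"dz":0,"roll":0}
    - {"dx":0,"dy":0,"dz":0,"roll":0}
    - {"dx":0,"dy":0,"dz":0,"roll":0}

```text
clock: 30.23
eef_pos: [648.8, -65.8, 124.9]
tool_rot: [0.684, 0.73, -0.0, -0.0]
contact_force: [0.8, 0.1, -3.2]
finger_gap: 44.2
grip_force: 63.2
```

Emit:
apply_moves:
  rows:
    - {"dx":0,"dy":0,"dz":0,"roll":0}
    - {"dx":0,"dy":0,"dz":0,"roll":0}
    - {"dx":0,"dy":0,"dz":0,"roll":0}
    - {"dx":0,"dy":0,"dz":0,"roll":0}
    - {"dx":0,"dy":0,"dz":0,"roll":0}
    - {"dx":0,"dy":0,"dz":0,"roll":0}
    - {"dx":0,"dy":0,"dz":0,"roll":0}
    - {"dx":0,"dy":0,"dz":0,"roll":0}

```text
clock: 30.9
eef_pos: [648.8, -65.8, 124.9]
tool_rot: [0.684, 0.73, -0.0, -0.0]
contact_force: [0.9, 0.4, -2.6]
finger_gap: 44.2
grip_force: 63.2
```

Emit:
apply_moves:
  rows:
    - {"dx":0,"dy":0,"dz":0,"roll":0}
    - {"dx":0,"dy":0,"dz":0,"roll":0}
    - {"dx":0,"dy":0,"dz":0,"roll":0}
    - {"dx":0,"dy":0,"dz":0,"roll":0}
    - {"dx":0,"dy":0,"dz":0,"roll":0}
    - {"dx":0,"dy":0,"dz":0,"roll":0}
    - {"dx":0,"dy":0,"dz":0,"roll":0}
    - {"dx":0,"dy":0,"dz":0,"roll":0}

```text
clock: 31.57
eef_pos: [648.8, -65.8, 124.9]
tool_rot: [0.684, 0.73, -0.0, 0.0]
contact_force: [0.7, 0.2, -3.1]
finger_gap: 44.3
grip_force: 63.2
```

Emit:
apply_moves:
  rows:
    - {"dx":0,"dy":0,"dz":0,"roll":0}
    - {"dx":0,"dy":0,"dz":0,"roll":0}
    - {"dx":0,"dy":0,"dz":0,"roll":0}
    - {"dx":0,"dy":0,"dz":0,"roll":0}
    - {"dx":0,"dy":0,"dz":0,"roll":0}
    - {"dx":0,"dy":0,"dz":0,"roll":0}
    - {"dx":0,"dy":0,"dz":0,"roll":0}
    - {"dx":0,"dy":0,"dz":0,"roll":0}

```text
clock: 32.23
eef_pos: [648.9, -65.8, 124.9]
tool_rot: [0.684, 0.73, -0.0, 0.0]
contact_force: [-1.0, 0.1, -3.0]
finger_gap: 43.9
grip_force: 63.2
```

Emit:
apply_moves:
  rows:
    - {"dx":0,"dy":0,"dz":0,"roll":0}
    - {"dx":0,"dy":0,"dz":0,"roll":0}
    - {"dx":0,"dy":0,"dz":0,"roll":0}
    - {"dx":0,"dy":0,"dz":0,"roll":0}
    - {"dx":0,"dy":0,"dz":0,"roll":0}
    - {"dx":0,"dy":0,"dz":0,"roll":0}
    - {"dx":0,"dy":0,"dz":0,"roll":0}
    - {"dx":0,"dy":0,"dz":0,"roll":0}

```text
clock: 32.9
eef_pos: [648.8, -65.8, 124.9]
tool_rot: [0.684, 0.73, -0.0, -0.0]
contact_force: [-0.2, 0.5, -3.1]
finger_gap: 43.9
grip_force: 63.2
```

Run:
```python
from h import *
go(525,333,20,90); heldmap("sv4")
```

```text
shift [406.  -97.7 104.9] roll 0.065 alt -3.077 | tcp [648.8 -65.8 124.9] yaw 93.7 q1,q6 [-0.12 -0.18] t 32.9
250 ................................................................................
251 ................................................................................
252 ................................................................................
253 ................................................................................
254 ..................#########.....................................................
255 .................##########....##..........##.#.................................
256 .................##########...###.........###################...................
257 .................##########...###.........###################...................
258 .................##########....##.........###################...................
259 .................##########...####........###################...................
260 .................##########...###.........###################...................
261 ................###########...###.........#########
[... 519 characters left out ...]
#...................
268 ...............##########................###################....................
269 ...............###########..............####################....................
270 ........................#...............####################....................
271 .........................................###################....................
272 ........................................#................###....................
273 ........................................#.......................................
274 .......................................###......................................
275 .....................................##.........................................
```

Emit:
apply_moves:
  rows:
    - {"dx":0,"dy":0,"dz":-20,"roll":0}
    - {"dx":0,"dy":0,"dz":-45,"roll":0}
    - {"dx":15,"dy":0,"dz":-60,"roll":0}
    - {"dx":45,"dy":-10,"dz":-60,"roll":0}
    - {"dx":80,"dy":-20,"dz":-60,"roll":0}
    - {"dx":115,"dy":-30,"dz":-60,"roll":0}
    - {"dx":150,"dy":-40,"dz":-60,"roll":0}
    - {"dx":185,"dy":-50,"dz":-60,"roll":0}

```text
clock: 33.62
eef_pos: [586.2, 116.9, 185.1]
tool_rot: [0.684, 0.73, 0.0, 0.0]
contact_force: [0.4, 0.7, -3.1]
finger_gap: 43.8
grip_force: 63.2
```

Emit:
apply_moves:
  rows:
    - {"dx":33,"dy":-10,"dz":0,"roll":0.01}
    - {"dx":66,"dy":-20,"dz":10,"roll":0.02}
    - {"dx":99,"dy":-30,"dz":25,"roll":0.03}
    - {"dx":132,"dy":-40,"dz":40,"roll":0.05}
    - {"dx":162,"dy":-46,"dz":60,"roll":0.065}
    - {"dx":192,"dy":-50,"dz":80,"roll":0.065}
    - {"dx":216,"dy":-50,"dz":104,"roll":0.065}
    - {"dx":220,"dy":-50,"dz":120,"roll":0.065}

```text
clock: 34.28
eef_pos: [521.8, 335.7, 63.4]
tool_rot: [0.706, 0.708, 0.0, -0.0]
contact_force: [-0.0, -0.8, -2.4]
finger_gap: 44.1
grip_force: 63.2
```

Emit:
apply_moves:
  rows:
    - {"dx":0,"dy":0,"dz":15,"roll":0}
    - {"dx":0,"dy":0,"dz":25,"roll":0}
    - {"dx":0,"dy":0,"dz":25,"roll":0}
    - {"dx":0,"dy":0,"dz":25,"roll":0}

```text
clock: 34.62
eef_pos: [522.7, 331.5, 39.8]
tool_rot: [0.707, 0.707, -0.0, -0.0]
contact_force: [0.9, 0.3, -1.7]
finger_gap: 43.9
grip_force: 63.2
```

Run:
```python
from h import *
go(522,333,-31,90)
```

```text
shift [ 1.5 -0.6 70.8] roll -0.0 alt 3.141 | tcp [522.7 331.5  39.8] yaw 90.0 q1,q6 [0.55 0.55] t 34.6
```

Emit:
apply_moves:
  rows:
    - {"dx":0,"dy":0,"dz":20,"roll":0}
    - {"dx":0,"dy":0,"dz":40,"roll":0}
    - {"dx":0,"dy":0,"dz":56,"roll":0}
    - {"dx":0,"dy":0,"dz":65,"roll":0}
    - {"dx":0,"dy":0,"dz":69,"roll":0}
    - {"dx":0,"dy":0,"dz":70,"roll":0}
    - {"dx":0,"dy":0,"dz":70,"roll":0}
    - {"dx":0,"dy":0,"dz":70,"roll":0}

```text
clock: 35.28
eef_pos: [523.6, 332.3, -28.9]
tool_rot: [0.707, 0.707, 0.001, 0.0]
contact_force: [0.4, 0.4, -3.0]
finger_gap: 43.9
grip_force: 63.2
```

Emit:
apply_moves:
  rows:
    - {"dx":0,"dy":0,"dz":1,"roll":0}
    - {"dx":0,"dy":0,"dz":1,"roll":0}
    - {"dx":0,"dy":0,"dz":1,"roll":0}

```text
clock: 35.53
eef_pos: [523.0, 332.0, -30.6]
tool_rot: [0.707, 0.707, 0.0, 0.0]
contact_force: [-0.0, -0.2, -2.2]
finger_gap: 43.8
grip_force: 63.2
```

Emit:
apply_moves:
  rows:
    - {"dx":0,"dy":0,"dz":1,"roll":0}
    - {"dx":0,"dy":0,"dz":1,"roll":0}
    - {"dx":0,"dy":0,"dz":1,"roll":0}

```text
clock: 35.78
eef_pos: [523.1, 332.1, -31.5]
tool_rot: [0.707, 0.707, 0.0, 0.0]
contact_force: [-1.2, -0.5, 3.4]
finger_gap: 44.0
grip_force: 63.8
```

Emit:
apply_moves:
  rows:
    - {"dx":0,"dy":0,"dz":1,"roll":0}
    - {"dx":0,"dy":0,"dz":1,"roll":0}
    - {"dx":0,"dy":0,"dz":1,"roll":0}

```text
clock: 36.03
eef_pos: [523.1, 332.1, -31.6]
tool_rot: [0.707, 0.707, 0.0, 0.0]
contact_force: [-3.7, -2.2, 13.1]
finger_gap: 44.5
grip_force: 65.0
```

Emit:
apply_moves:
  rows:
    - {"dx":0,"dy":0,"dz":-2,"roll":0}
    - {"dx":0,"dy":0,"dz":-2,"roll":0}
    - {"dx":0,"dy":0,"dz":-2,"roll":0}
    - {"dx":0,"dy":0,"dz":-2,"roll":0}
    - {"dx":0,"dy":0,"dz":-7,"roll":0}
    - {"dx":0,"dy":0,"dz":-30,"roll":0}
    - {"dx":0,"dy":0,"dz":-60,"roll":0}
    - {"dx":0,"dy":0,"dz":-95,"roll":0}
  hand: 0.3

```text
clock: 36.7
eef_pos: [521.4, 331.0, 61.4]
tool_rot: [0.707, 0.707, -0.002, -0.0]
contact_force: [0.9, -0.5, 0.0]
finger_gap: 59.8
grip_force: 0.0
```

Emit:
apply_moves:
  rows:
    - {"dx":-20,"dy":-5,"dz":-30,"roll":0}
    - {"dx":-55,"dy":-10,"dz":-50,"roll":0}
    - {"dx":-90,"dy":-15,"dz":-60,"roll":0}
    - {"dx":-125,"dy":-20,"dz":-60,"roll":0}
    - {"dx":-160,"dy":-25,"dz":-60,"roll":0}
    - {"dx":-195,"dy":-30,"dz":-60,"roll":0}
    - {"dx":-230,"dy":-35,"dz":-60,"roll":0}
    - {"dx":-265,"dy":-40,"dz":-60,"roll":0}
  hand: 0

```text
clock: 37.37
eef_pos: [482.2, 65.4, 122.3]
tool_rot: [0.707, 0.707, 0.0, 0.0]
contact_force: [-0.1, 0.8, 0.4]
finger_gap: 85.1
grip_force: 0.0
```

Emit:
apply_moves:
  rows:
    - {"dx":-30,"dy":-5,"dz":0,"roll":0}
    - {"dx":-60,"dy":-10,"dz":0,"roll":0}
    - {"dx":-90,"dy":-15,"dz":0,"roll":0}
    - {"dx":-120,"dy":-20,"dz":0,"roll":0}
    - {"dx":-150,"dy":-25,"dz":0,"roll":0}
    - {"dx":-180,"dy":-30,"dz":0,"roll":0}
    - {"dx":-210,"dy":-33,"dz":0,"roll":0}
    - {"dx":-240,"dy":-34,"dz":0,"roll":0}

```text
clock: 38.03
eef_pos: [447.9, -174.5, 122.2]
tool_rot: [0.707, 0.707, -0.0, -0.0]
contact_force: [0.5, 0.3, 0.6]
finger_gap: 85.0
grip_force: 0.0
```

Run:
```python
from h import *
plates("scene");plates("top")
go(448,-180.5,-39.5,1.7)
```

```text
scene plate [593.8 332.9] 140 47 deg -89.9
scene plate [503.2 356.2] 110 47 deg 89.8
scene plate [ 447.4 -180.6] 80 46 deg 1.5
top plate [-139.6  737.1] 93 47 deg 88.9
top plate [510.1 354. ] 103 44 deg 89.6
top plate [ 481.8 -181.5] 140 44 deg -28.2
top plate [600.8 331.6] 135 44 deg 89.0
top plate [ 767.9 -286.8] 60 58 deg 89.0
shift [ -3.6  -1.4 161.9] roll 1.537 alt -1.604 | tcp [ 449.1 -176.7  122.4] yaw 89.8 q1,q6 [-0.4  -0.39] t 38.1
```

Emit:
apply_moves:
  rows:
    - {"dx":-3.6,"dy":-1,"dz":0,"roll":0.11}
    - {"dx":-3.6,"dy":-1,"dz":10,"roll":0.22}
    - {"dx":-3.6,"dy":-1,"dz":20,"roll":0.33}
    - {"dx":-3.6,"dy":-1,"dz":30,"roll":0.44}
    - {"dx":-3.6,"dy":-1,"dz":40,"roll":0.55}
    - {"dx":-3.6,"dy":-1,"dz":50,"roll":0.66}
    - {"dx":-3.6,"dy":-1,"dz":60,"roll":0.77}
    - {"dx":-3.6,"dy":-1,"dz":70,"roll":0.88}

```text
clock: 38.8
eef_pos: [447.8, -176.2, 51.6]
tool_rot: [0.942, 0.336, 0.0, -0.0]
contact_force: [-0.2, 0.7, -0.1]
finger_gap: 85.6
grip_force: 0.0
```

Emit:
apply_moves:
  rows:
    - {"dx":0,"dy":0,"dz":10,"roll":0.11}
    - {"dx":0,"dy":0,"dz":20,"roll":0.22}
    - {"dx":0,"dy":0,"dz":30,"roll":0.33}
    - {"dx":0,"dy":0,"dz":30,"roll":0.44}
    - {"dx":0,"dy":0,"dz":30,"roll":0.55}
    - {"dx":0,"dy":0,"dz":30,"roll":0.657}
    - {"dx":0,"dy":0,"dz":30,"roll":0.657}
    - {"dx":0,"dy":0,"dz":30,"roll":0.657}

```text
clock: 39.47
eef_pos: [447.9, -176.4, 22.1]
tool_rot: [1.0, 0.019, 0.0, -0.0]
contact_force: [-1.0, 0.6, 0.3]
finger_gap: 85.7
grip_force: 0.0
```

Run:
```python
from h import *
go(448,-180.5,-39,1.7); plates()
```

```text
shift [-0.   4.2 61.1] roll 0.008 alt -3.134 | tcp [ 447.9 -176.4   22.1] yaw 2.1 q1,q6 [-0.4   1.13] t 39.5
scene plate [593.8 332.9] 140 47 deg -89.9
scene plate [503.2 356.2] 110 47 deg 89.8
scene plate [ 446.9 -180.7] 81 46 deg 1.6
```

Emit:
apply_moves:
  rows:
    - {"dx":0,"dy":4.2,"dz":20,"roll":0}
    - {"dx":0,"dy":4.2,"dz":40,"roll":0}
    - {"dx":0,"dy":4.2,"dz":52,"roll":0}
    - {"dx":0,"dy":4.2,"dz":58,"roll":0}
    - {"dx":0,"dy":4.2,"dz":61,"roll":0}
    - {"dx":0,"dy":4.2,"dz":61,"roll":0}

```text
clock: 40.02
eef_pos: [447.6, -180.7, -39.4]
tool_rot: [1.0, 0.017, -0.0, -0.0]
contact_force: [0.8, -0.4, 0.6]
finger_gap: 85.5
grip_force: 0.0
```

Emit:
apply_moves:
  rows:
    - {"dx":0,"dy":0,"dz":0,"roll":0}
    - {"dx":0,"dy":0,"dz":0,"roll":0}
    - {"dx":0,"dy":0,"dz":0,"roll":0}
    - {"dx":0,"dy":0,"dz":0,"roll":0}
    - {"dx":0,"dy":0,"dz":0,"roll":0}
    - {"dx":0,"dy":0,"dz":0,"roll":0}
    - {"dx":0,"dy":0,"dz":0,"roll":0}
    - {"dx":0,"dy":0,"dz":0,"roll":0}
  hand: 1

```text
clock: 40.68
eef_pos: [448.5, -181.2, -38.0]
tool_rot: [1.0, 0.017, 0.001, 0.0]
contact_force: [-1.8, 0.4, 8.2]
finger_gap: 44.1
grip_force: 60.8
```

Emit:
apply_moves:
  rows:
    - {"dx":0,"dy":0,"dz":-10,"roll":0}
    - {"dx":0,"dy":0,"dz":-35,"roll":0}
    - {"dx":0,"dy":0,"dz":-60,"roll":0}
    - {"dx":0,"dy":0,"dz":-85,"roll":0}
    - {"dx":0,"dy":0,"dz":-110,"roll":0}
    - {"dx":0,"dy":0,"dz":-135,"roll":0}
    - {"dx":0,"dy":0,"dz":-155,"roll":0}
    - {"dx":0,"dy":0,"dz":-165,"roll":0}

```text
clock: 41.35
eef_pos: [448.9, -181.4, 129.1]
tool_rot: [1.0, 0.017, 0.002, 0.001]
contact_force: [0.3, 0.2, -0.8]
finger_gap: 44.1
grip_force: 62.4
```

Emit:
apply_moves:
  rows:
    - {"dx":0,"dy":-15,"dz":0,"roll":-0.1}
    - {"dx":0,"dy":-30,"dz":0,"roll":-0.2}
    - {"dx":0,"dy":-45,"dz":0,"roll":-0.3}
    - {"dx":0,"dy":-60,"dz":0,"roll":-0.4}
    - {"dx":0,"dy":-75,"dz":0,"roll":-0.5}
    - {"dx":0,"dy":-90,"dz":0,"roll":-0.6}
    - {"dx":0,"dy":-105,"dz":0,"roll":-0.7}
    - {"dx":0,"dy":-115,"dz":0,"roll":-0.8}

```text
clock: 42.02
eef_pos: [443.2, -64.8, 125.7]
tool_rot: [0.913, 0.407, -0.0, -0.0]
contact_force: [-0.6, 0.2, -1.4]
finger_gap: 44.2
grip_force: 62.3
```

Emit:
apply_moves:
  rows:
    - {"dx":0,"dy":0,"dz":0,"roll":-0.1}
    - {"dx":0,"dy":0,"dz":0,"roll":-0.2}
    - {"dx":0,"dy":0,"dz":0,"roll":-0.3}
    - {"dx":0,"dy":0,"dz":0,"roll":-0.4}
    - {"dx":0,"dy":0,"dz":0,"roll":-0.5}
    - {"dx":0,"dy":0,"dz":0,"roll":-0.6}
    - {"dx":0,"dy":0,"dz":0,"roll":-0.7}
    - {"dx":0,"dy":0,"dz":0,"roll":-0.8}

```text
clock: 42.68
eef_pos: [443.4, -65.9, 125.7]
tool_rot: [0.683, 0.731, -0.0, -0.0]
contact_force: [0.0, -0.7, -2.0]
finger_gap: 44.2
grip_force: 62.3
```

Run:
```python
from h import *
go(648.5,-64,125.5,93.7)
```

```text
shift [-12.  204.8   0. ] roll 0.003 alt -3.138 | tcp [443.4 -65.9 125.7] yaw 93.9 q1,q6 [-0.17 -0.24] t 42.7
```

Emit:
apply_moves:
  rows:
    - {"dx":-2,"dy":30,"dz":0,"roll":0.002}
    - {"dx":-4,"dy":60,"dz":0,"roll":0.002}
    - {"dx":-6,"dy":90,"dz":0,"roll":0.002}
    - {"dx":-8,"dy":120,"dz":0,"roll":0.002}
    - {"dx":-10,"dy":150,"dz":0,"roll":0.002}
    - {"dx":-11,"dy":180,"dz":0,"roll":0.002}
    - {"dx":-12,"dy":198,"dz":0,"roll":0.002}
    - {"dx":-12,"dy":204.8,"dz":0,"roll":0.002}

```text
clock: 43.35
eef_pos: [651.4, -65.0, 125.5]
tool_rot: [0.685, 0.728, 0.0, 0.0]
contact_force: [0.4, -0.4, -0.7]
finger_gap: 44.0
grip_force: 62.3
```

Emit:
apply_moves:
  rows:
    - {"dx":0,"dy":0,"dz":0,"roll":0}
    - {"dx":0,"dy":0,"dz":0,"roll":0}
    - {"dx":0,"dy":0,"dz":0,"roll":0}
    - {"dx":0,"dy":0,"dz":0,"roll":0}
    - {"dx":0,"dy":0,"dz":0,"roll":0}
    - {"dx":0,"dy":0,"dz":0,"roll":0}

```text
clock: 43.85
eef_pos: [648.6, -65.1, 126.2]
tool_rot: [0.685, 0.728, -0.0, -0.0]
contact_force: [-0.4, -0.8, -1.3]
finger_gap: 44.4
grip_force: 62.3
```

Run:
```python
from h import *
go(648.5,-64,125.5,93.7); heldmap("sv5")
```

```text
shift [ 1.1 -0.   0.7] roll -0.004 alt 3.138 | tcp [648.6 -65.1 126.2] yaw 93.5 q1,q6 [-0.12 -0.18] t 43.9
250 ................................................................................
251 ................................................................................
252 ................................................................................
253 ................................................................................
254 .......................####.....................................................
255 .......................####....###........#########.#...........................
256 .......................####....###........#############.........................
257 .......................####....##.........#############.........................
258 .......................####...####........#############.........................
259 .......................####...####........#############.........................
260 ......................#####...####........#############.........................
261 ......................######..###.........############
[... 516 characters left out ...]
....................
268 .....................#####..............##############..........................
269 .....................#####..............##############..........................
270 ........................................##############..........................
271 ........................................##.....#######..........................
272 ................................................................................
273 ........................................#.......................................
274 .......................................##.......................................
275 ................................................................................
```

Emit:
apply_moves:
  rows:
    - {"dx":0,"dy":0,"dz":0,"roll":0}
    - {"dx":0,"dy":0,"dz":0,"roll":0}
    - {"dx":0,"dy":0,"dz":0,"roll":0}
    - {"dx":0,"dy":0,"dz":0,"roll":0}
    - {"dx":0,"dy":0,"dz":0,"roll":0}
    - {"dx":0,"dy":0,"dz":0,"roll":0}
    - {"dx":0,"dy":0,"dz":0,"roll":0}
    - {"dx":0,"dy":0,"dz":0,"roll":0}

```text
clock: 44.57
eef_pos: [649.1, -65.1, 125.9]
tool_rot: [0.685, 0.728, -0.0, -0.0]
contact_force: [-0.6, -0.6, -2.1]
finger_gap: 44.0
grip_force: 62.3
```

Emit:
apply_moves:
  rows:
    - {"dx":0,"dy":0,"dz":0,"roll":0}
    - {"dx":0,"dy":0,"dz":0,"roll":0}
    - {"dx":0,"dy":0,"dz":0,"roll":0}
    - {"dx":0,"dy":0,"dz":0,"roll":0}
    - {"dx":0,"dy":0,"dz":0,"roll":0}
    - {"dx":0,"dy":0,"dz":0,"roll":0}
    - {"dx":0,"dy":0,"dz":0,"roll":0}
    - {"dx":0,"dy":0,"dz":0,"roll":0}

```text
clock: 45.23
eef_pos: [649.1, -65.1, 125.9]
tool_rot: [0.685, 0.728, -0.0, 0.0]
contact_force: [0.5, -0.8, -0.9]
finger_gap: 44.0
grip_force: 62.3
```

Emit:
apply_moves:
  rows:
    - {"dx":0,"dy":0,"dz":0,"roll":0}
    - {"dx":0,"dy":0,"dz":0,"roll":0}
    - {"dx":0,"dy":0,"dz":0,"roll":0}
    - {"dx":0,"dy":0,"dz":0,"roll":0}
    - {"dx":0,"dy":0,"dz":0,"roll":0}
    - {"dx":0,"dy":0,"dz":0,"roll":0}
    - {"dx":0,"dy":0,"dz":0,"roll":0}
    - {"dx":0,"dy":0,"dz":0,"roll":0}

```text
clock: 45.9
eef_pos: [649.1, -65.1, 125.9]
tool_rot: [0.685, 0.728, -0.0, -0.0]
contact_force: [-0.5, -0.1, -2.0]
finger_gap: 44.2
grip_force: 62.3
```

Emit:
apply_moves:
  rows:
    - {"dx":0,"dy":0,"dz":0,"roll":0}
    - {"dx":0,"dy":0,"dz":0,"roll":0}
    - {"dx":0,"dy":0,"dz":0,"roll":0}
    - {"dx":0,"dy":0,"dz":0,"roll":0}
    - {"dx":0,"dy":0,"dz":0,"roll":0}
    - {"dx":0,"dy":0,"dz":0,"roll":0}
    - {"dx":0,"dy":0,"dz":0,"roll":0}
    - {"dx":0,"dy":0,"dz":0,"roll":0}

```text
clock: 46.57
eef_pos: [649.2, -65.1, 125.9]
tool_rot: [0.685, 0.728, 0.0, -0.0]
contact_force: [0.1, 0.8, -2.4]
finger_gap: 44.1
grip_force: 62.3
```

Emit:
apply_moves:
  rows:
    - {"dx":0,"dy":0,"dz":0,"roll":0}
    - {"dx":0,"dy":0,"dz":0,"roll":0}
    - {"dx":0,"dy":0,"dz":0,"roll":0}
    - {"dx":0,"dy":0,"dz":0,"roll":0}
    - {"dx":0,"dy":0,"dz":0,"roll":0}
    - {"dx":0,"dy":0,"dz":0,"roll":0}
    - {"dx":0,"dy":0,"dz":0,"roll":0}
    - {"dx":0,"dy":0,"dz":0,"roll":0}

```text
clock: 47.23
eef_pos: [649.1, -65.1, 125.9]
tool_rot: [0.685, 0.728, 0.0, 0.0]
contact_force: [0.2, -1.2, -1.5]
finger_gap: 44.3
grip_force: 62.3
```

Emit:
apply_moves:
  rows:
    - {"dx":0,"dy":0,"dz":0,"roll":0}
    - {"dx":0,"dy":0,"dz":0,"roll":0}
    - {"dx":0,"dy":0,"dz":0,"roll":0}
    - {"dx":0,"dy":0,"dz":0,"roll":0}
    - {"dx":0,"dy":0,"dz":0,"roll":0}
    - {"dx":0,"dy":0,"dz":0,"roll":0}
    - {"dx":0,"dy":0,"dz":0,"roll":0}
    - {"dx":0,"dy":0,"dz":0,"roll":0}

```text
clock: 47.9
eef_pos: [649.2, -65.1, 125.9]
tool_rot: [0.685, 0.728, 0.0, 0.0]
contact_force: [-1.1, -0.5, -1.0]
finger_gap: 44.0
grip_force: 62.3
```

Run:
```python
from h import *
go(490,240,20,90); plates("scene",z=18)
```

```text
shift [ 314.2 -140.3  105.9] roll 0.061 alt -3.081 | tcp [649.2 -65.1 125.9] yaw 93.5 q1,q6 [-0.12 -0.18] t 47.9
scene plate [596.9 331.9] 139 47 deg -89.9
scene plate [506.7 355.1] 109 47 deg 89.8
scene plate [568.8 -66. ] 68 41 deg -1.8
```

Emit:
apply_moves:
  rows:
    - {"dx":0,"dy":0,"dz":-20,"roll":0}
    - {"dx":0,"dy":0,"dz":-45,"roll":0}
    - {"dx":12,"dy":-5,"dz":-60,"roll":0}
    - {"dx":38,"dy":-17,"dz":-60,"roll":0}
    - {"dx":68,"dy":-30,"dz":-60,"roll":0}
    - {"dx":98,"dy":-44,"dz":-60,"roll":0}
    - {"dx":128,"dy":-57,"dz":-60,"roll":0}
    - {"dx":158,"dy":-70,"dz":-60,"roll":0}

```text
clock: 48.62
eef_pos: [568.8, 89.4, 186.1]
tool_rot: [0.685, 0.728, 0.0, 0.0]
contact_force: [-0.2, -0.1, -1.9]
finger_gap: 44.1
grip_force: 62.3
```

Emit:
apply_moves:
  rows:
    - {"dx":30,"dy":-13,"dz":10,"roll":0.01}
    - {"dx":60,"dy":-26,"dz":30,"roll":0.02}
    - {"dx":90,"dy":-40,"dz":60,"roll":0.03}
    - {"dx":115,"dy":-52,"dz":90,"roll":0.05}
    - {"dx":140,"dy":-63,"dz":120,"roll":0.061}
    - {"dx":152,"dy":-68,"dz":145,"roll":0.061}
    - {"dx":156,"dy":-70,"dz":160,"roll":0.061}
    - {"dx":156,"dy":-70,"dz":165,"roll":0.061}

```text
clock: 49.28
eef_pos: [487.8, 240.3, 18.4]
tool_rot: [0.706, 0.708, -0.002, -0.001]
contact_force: [0.7, 0.5, -1.1]
finger_gap: 43.9
grip_force: 62.3
```

Emit:
apply_moves:
  rows:
    - {"dx":0,"dy":0,"dz":0,"roll":0}
    - {"dx":0,"dy":0,"dz":0,"roll":0}

```text
clock: 49.45
eef_pos: [491.1, 239.7, 21.5]
tool_rot: [0.707, 0.707, 0.0, 0.0]
contact_force: [0.0, -0.4, -1.5]
finger_gap: 44.5
grip_force: 62.3
```

Run:
```python
from h import *
go(490,240,-30,90)
```

```text
shift [ 0.3 -1.1 51.5] roll -0.0 alt 3.141 | tcp [491.1 239.7  21.5] yaw 90.0 q1,q6 [0.43 0.43] t 49.5
```

Emit:
apply_moves:
  rows:
    - {"dx":0,"dy":0,"dz":18,"roll":0}
    - {"dx":0,"dy":0,"dz":34,"roll":0}
    - {"dx":0,"dy":0,"dz":44,"roll":0}
    - {"dx":0,"dy":0,"dz":49,"roll":0}
    - {"dx":0,"dy":0,"dz":51,"roll":0}
    - {"dx":0,"dy":0,"dz":51,"roll":0}
    - {"dx":0,"dy":0,"dz":51,"roll":0}

```text
clock: 50.03
eef_pos: [490.9, 239.9, -29.3]
tool_rot: [0.707, 0.707, 0.001, 0.0]
contact_force: [0.3, -0.7, -1.2]
finger_gap: 43.8
grip_force: 62.3
```

Emit:
apply_moves:
  rows:
    - {"dx":0,"dy":0,"dz":1,"roll":0}
    - {"dx":0,"dy":0,"dz":1,"roll":0}
    - {"dx":0,"dy":0,"dz":1,"roll":0}

```text
clock: 50.28
eef_pos: [490.5, 239.9, -30.7]
tool_rot: [0.707, 0.707, 0.0, 0.0]
contact_force: [-0.0, -0.5, -2.3]
finger_gap: 43.8
grip_force: 62.3
```

Emit:
apply_moves:
  rows:
    - {"dx":0,"dy":0,"dz":1,"roll":0}
    - {"dx":0,"dy":0,"dz":1,"roll":0}
    - {"dx":0,"dy":0,"dz":1,"roll":0}

```text
clock: 50.53
eef_pos: [490.4, 239.9, -32.0]
tool_rot: [0.707, 0.707, 0.0, 0.0]
contact_force: [-0.1, -0.6, 0.1]
finger_gap: 44.1
grip_force: 62.4
```

Emit:
apply_moves:
  rows:
    - {"dx":0,"dy":0,"dz":0.7,"roll":0}
    - {"dx":0,"dy":0,"dz":0.7,"roll":0}
    - {"dx":0,"dy":0,"dz":0.7,"roll":0}

```text
clock: 50.78
eef_pos: [490.4, 239.9, -32.0]
tool_rot: [0.707, 0.707, 0.0, 0.0]
contact_force: [-1.7, -1.2, 8.4]
finger_gap: 44.4
grip_force: 63.4
```

Emit:
apply_moves:
  rows:
    - {"dx":0,"dy":0,"dz":-1,"roll":0}
    - {"dx":0,"dy":0,"dz":-1,"roll":0}
    - {"dx":0,"dy":0,"dz":-1,"roll":0}
    - {"dx":0,"dy":0,"dz":-1,"roll":0}
    - {"dx":0,"dy":0,"dz":-7,"roll":0}
    - {"dx":0,"dy":0,"dz":-35,"roll":0}
    - {"dx":0,"dy":0,"dz":-70,"roll":0}
    - {"dx":0,"dy":0,"dz":-105,"roll":0}
  hand: 0.3

```text
clock: 51.45
eef_pos: [489.3, 239.3, 72.9]
tool_rot: [0.707, 0.707, -0.001, -0.0]
contact_force: [1.3, 0.4, -0.3]
finger_gap: 59.8
grip_force: 0.0
```

Emit:
apply_moves:
  rows:
    - {"dx":-20,"dy":0,"dz":-20,"roll":0}
    - {"dx":-55,"dy":0,"dz":-45,"roll":0}
    - {"dx":-90,"dy":0,"dz":-55,"roll":0}
    - {"dx":-125,"dy":0,"dz":-55,"roll":0}
    - {"dx":-160,"dy":0,"dz":-55,"roll":0}
    - {"dx":-195,"dy":0,"dz":-55,"roll":0}
    - {"dx":-230,"dy":0,"dz":-55,"roll":0}
    - {"dx":-265,"dy":0,"dz":-55,"roll":0}
  hand: 0

```text
clock: 52.12
eef_pos: [490.0, -26.8, 127.7]
tool_rot: [0.707, 0.707, 0.0, 0.0]
contact_force: [0.8, 1.0, 0.6]
finger_gap: 85.6
grip_force: 0.0
```

Run:
```python
from h import *
print("q");plates("scene",z=18)
a=np.ascontiguousarray(bot.grab_frame("scene")[:,:,::-1]);b=np.ascontiguousarray(bot.grab_frame("top")[:,:,::-1])
cv2.imwrite("pics/sr.png",a);cv2.imwrite("pics/tr.png",b)
A=cv2.resize(a[190:300,140:205],None,fx=5,fy=5,interpolation=cv2.INTER_CUBIC)
B=cv2.resize(b[195:305,430:505],None,fx=5,fy=5,interpolation=cv2.INTER_CUBIC)
cv2.imwrite("pics/rolls.png",np.hstack([A,B]))
go(519,-340,60,0)
```

```text
q
scene plate [596.9 331.9] 139 47 deg -89.9
scene plate [506.7 355.2] 109 47 deg 90.0
scene plate [488.9 241. ] 79 47 deg -89.3
shift [-312.6   30.1   67.6] roll 1.567 alt -1.575 | tcp [490.2 -27.3 127.6] yaw 89.8 q1,q6 [-0.08 -0.08] t 52.3
```

View pics/rolls.png

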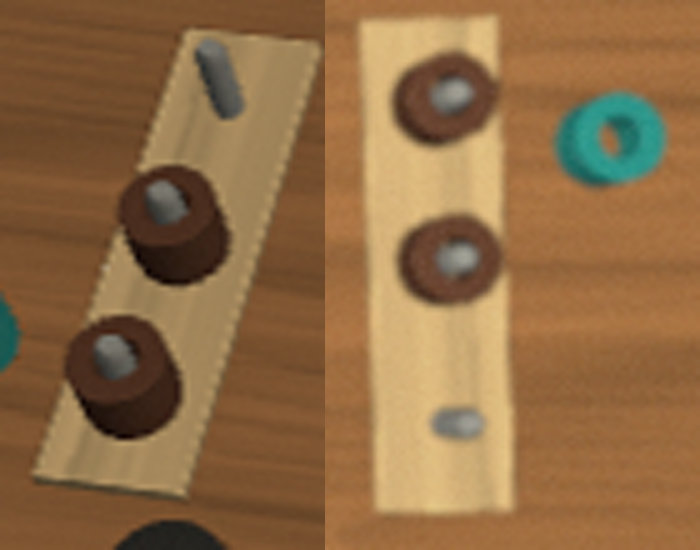

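Plates all lie in the tray. The rolls' top faces are at scene-crop (168,212) and (117,363). In the top crop they are at (455,256) and (448,95).

Run:
```python
from h import *
S=lambda x,y,z:p2w("scene",140+(x+.5)/5-.5,190+(y+.5)/5-.5,z).round(1)
T=lambda x,y,z:p2w("top",430+(x-325+.5)/5-.5,195+(y+.5)/5-.5,z).round(1)
print("A",S(168,212,57),T(455,256,57),"post",S(160,190,72),T(464,258,72))
print("B",S(117,363,57),T(448,95,57),"post",S(107,345,72),T(458,94,72))
print("E",S(210,47,72),T(470,424,72))
print("turq",T(618,135,45))
```

```text
A [ 518.9 -340.    57. ] [ 520.1 -340.9   57. ] post [ 514.2 -342.4   72. ] [ 517.9 -342.    72. ]
B [ 617.3 -340.6   57. ] [ 618.6 -340.4   57. ] post [ 614.9 -343.1   72. ] [ 617.1 -342.2   72. ]
E [ 413.8 -341.2   72. ] [ 418.4 -341.7   72. ]
turq [ 593.4 -447.4   45. ]
```

Emit:
apply_moves:
  rows:
    - {"dx":-35,"dy":3,"dz":0,"roll":0.09}
    - {"dx":-70,"dy":6,"dz":0,"roll":0.18}
    - {"dx":-105,"dy":9,"dz":0,"roll":0.27}
    - {"dx":-140,"dy":12,"dz":0,"roll":0.36}
    - {"dx":-175,"dy":16,"dz":0,"roll":0.45}
    - {"dx":-210,"dy":20,"dz":0,"roll":0.54}
    - {"dx":-245,"dy":24,"dz":0,"roll":0.63}
    - {"dx":-280,"dy":28,"dz":0,"roll":0.72}

```text
clock: 52.93
eef_pos: [518.8, -305.6, 127.4]
tool_rot: [0.912, 0.411, 0.0, -0.0]
contact_force: [0.8, -0.5, 0.4]
finger_gap: 85.7
grip_force: 0.0
```

Emit:
apply_moves:
  rows:
    - {"dx":0,"dy":0,"dz":0,"roll":0.11}
    - {"dx":0,"dy":0,"dz":0,"roll":0.22}
    - {"dx":0,"dy":0,"dz":0,"roll":0.33}
    - {"dx":0,"dy":0,"dz":0,"roll":0.44}
    - {"dx":0,"dy":0,"dz":0,"roll":0.55}
    - {"dx":0,"dy":0,"dz":0,"roll":0.66}
    - {"dx":0,"dy":0,"dz":0,"roll":0.77}
    - {"dx":0,"dy":0,"dz":0,"roll":0.847}

```text
clock: 53.6
eef_pos: [518.8, -303.7, 127.3]
tool_rot: [1.0, -0.0, -0.0, -0.0]
contact_force: [-0.8, -0.9, 0.2]
finger_gap: 85.3
grip_force: 0.0
```

Run:
```python
from h import *
go(518,-341,60,0)
```

```text
shift [-0.8 37.3 67.3] roll -0.0 alt 3.141 | tcp [ 518.8 -303.7  127.3] yaw -0.0 q1,q6 [-0.55  1.02] t 53.6
```

Emit:
apply_moves:
  rows:
    - {"dx":-0.8,"dy":20,"dz":0,"roll":0}
    - {"dx":-0.8,"dy":34,"dz":10,"roll":0}
    - {"dx":-0.8,"dy":37.3,"dz":30,"roll":0}
    - {"dx":-0.8,"dy":37.3,"dz":50,"roll":0}
    - {"dx":-0.8,"dy":37.3,"dz":65,"roll":0}
    - {"dx":-0.8,"dy":37.3,"dz":67,"roll":0}
    - {"dx":-0.8,"dy":37.3,"dz":67,"roll":0}
    - {"dx":-0.8,"dy":37.3,"dz":67,"roll":0}

```text
clock: 54.27
eef_pos: [518.1, -342.4, 60.4]
tool_rot: [1.0, 0.002, 0.0, 0.0]
contact_force: [-0.2, 0.2, -0.5]
finger_gap: 85.5
grip_force: 0.0
```

Emit:
apply_moves:
  rows:
    - {"dx":0,"dy":0,"dz":15,"roll":0}
    - {"dx":0,"dy":0,"dz":35,"roll":0}
    - {"dx":0,"dy":0,"dz":50,"roll":0}
    - {"dx":0,"dy":0,"dz":62,"roll":0}
    - {"dx":0,"dy":0,"dz":70,"roll":0}
    - {"dx":0,"dy":0,"dz":74,"roll":0}
    - {"dx":0,"dy":0,"dz":74,"roll":0}
    - {"dx":0,"dy":0,"dz":74,"roll":0}

```text
clock: 54.93
eef_pos: [518.1, -342.8, -13.2]
tool_rot: [1.0, 0.002, 0.0, 0.0]
contact_force: [-0.2, 0.7, 0.8]
finger_gap: 85.5
grip_force: 0.0
```

Emit:
apply_moves:
  rows:
    - {"dx":0,"dy":0,"dz":0,"roll":0}
    - {"dx":0,"dy":0,"dz":0,"roll":0}
    - {"dx":0,"dy":0,"dz":0,"roll":0}
    - {"dx":0,"dy":0,"dz":0,"roll":0}
    - {"dx":0,"dy":0,"dz":0,"roll":0}
    - {"dx":0,"dy":0,"dz":0,"roll":0}
    - {"dx":0,"dy":0,"dz":0,"roll":0}
    - {"dx":0,"dy":0,"dz":0,"roll":0}
  hand: 1

```text
clock: 55.6
eef_pos: [518.2, -343.0, -12.4]
tool_rot: [1.0, 0.002, 0.001, 0.0]
contact_force: [-1.7, 0.0, 6.5]
finger_gap: 54.8
grip_force: 62.9
```

Run:
```python
from h import *
go(518,-341,100,0)
```

```text
shift [-1.000e-01 -1.800e+00 -1.124e+02] roll 0.004 alt -3.138 | tcp [ 518.2 -343.   -12.4] yaw 0.2 q1,q6 [-0.6   0.96] t 55.6
```

Emit:
apply_moves:
  rows:
    - {"dx":0,"dy":0,"dz":-5,"roll":0}
    - {"dx":0,"dy":0,"dz":-15,"roll":0}
    - {"dx":0,"dy":0,"dz":-30,"roll":0}
    - {"dx":0,"dy":0,"dz":-45,"roll":0}
    - {"dx":0,"dy":0,"dz":-65,"roll":0}
    - {"dx":0,"dy":0,"dz":-85,"roll":0}
    - {"dx":0,"dy":0,"dz":-105,"roll":0}
    - {"dx":0,"dy":0,"dz":-118,"roll":0}

```text
clock: 56.27
eef_pos: [518.4, -343.0, 107.0]
tool_rot: [1.0, 0.002, 0.001, 0.001]
contact_force: [-0.1, -0.6, -1.1]
finger_gap: 54.7
grip_force: 63.4
```

Run:
```python
from h import *
go(435,345,40,0)
a=np.ascontiguousarray(bot.grab_frame("scene")[:,:,::-1])
cv2.imwrite("pics/lift.png",cv2.resize(a[160:300,120:300],None,fx=3,fy=3,interpolation=cv2.INTER_CUBIC))
```

```text
shift [ -80.9 -688.4   65.8] roll 0.004 alt -3.138 | tcp [ 518.4 -343.   107. ] yaw 0.2 q1,q6 [-0.6   0.96] t 56.3
```

View pics/lift.png

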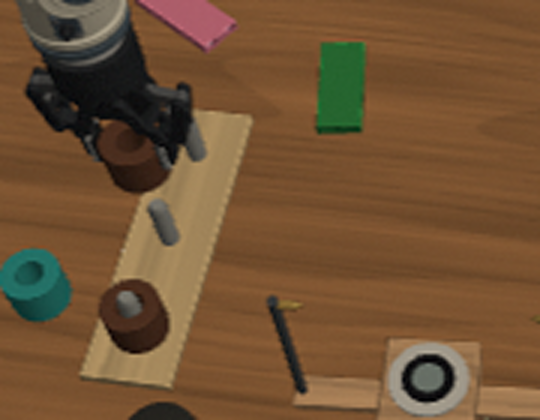

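The first roll is off its post and held upright at (133,155). Its post at (160,222) is clear, so I can carry it to the tray.

Emit:
apply_moves:
  rows:
    - {"dx":-3,"dy":-30,"dz":0,"roll":0}
    - {"dx":-7,"dy":-65,"dz":0,"roll":0}
    - {"dx":-11,"dy":-100,"dz":0,"roll":0}
    - {"dx":-15,"dy":-135,"dz":0,"roll":0}
    - {"dx":-19,"dy":-170,"dz":0,"roll":0}
    - {"dx":-23,"dy":-205,"dz":0,"roll":0}
    - {"dx":-27,"dy":-240,"dz":0,"roll":0}
    - {"dx":-31,"dy":-275,"dz":0,"roll":0}

```text
clock: 56.98
eef_pos: [484.7, -66.1, 104.0]
tool_rot: [1.0, 0.002, -0.0, -0.0]
contact_force: [1.0, 0.4, -1.8]
finger_gap: 54.7
grip_force: 63.6
```

Emit:
apply_moves:
  rows:
    - {"dx":-4,"dy":-35,"dz":0,"roll":0}
    - {"dx":-8,"dy":-70,"dz":0,"roll":0}
    - {"dx":-12,"dy":-105,"dz":0,"roll":0}
    - {"dx":-16,"dy":-140,"dz":0,"roll":0}
    - {"dx":-20,"dy":-175,"dz":0,"roll":0}
    - {"dx":-24,"dy":-210,"dz":0,"roll":0}
    - {"dx":-28,"dy":-245,"dz":0,"roll":0}
    - {"dx":-32,"dy":-280,"dz":0,"roll":0}

```text
clock: 57.65
eef_pos: [451.7, 213.8, 104.0]
tool_rot: [1.0, 0.002, -0.0, 0.0]
contact_force: [0.2, -0.1, -0.7]
finger_gap: 54.4
grip_force: 63.6
```

Emit:
apply_moves:
  rows:
    - {"dx":-4,"dy":-35,"dz":0,"roll":0}
    - {"dx":-8,"dy":-65,"dz":0,"roll":0}
    - {"dx":-12,"dy":-95,"dz":0,"roll":0}
    - {"dx":-16,"dy":-118,"dz":0,"roll":0}
    - {"dx":-18,"dy":-130,"dz":10,"roll":0}
    - {"dx":-18,"dy":-133,"dz":20,"roll":0}
    - {"dx":-18,"dy":-133,"dz":30,"roll":0}
    - {"dx":-18,"dy":-133,"dz":40,"roll":0}

```text
clock: 58.32
eef_pos: [433.4, 343.6, 62.4]
tool_rot: [1.0, 0.002, -0.001, 0.001]
contact_force: [-0.1, 0.3, -0.8]
finger_gap: 54.3
grip_force: 63.6
```

Run:
```python
from h import *
go(435,345,-15,0)
```

```text
shift [ 1.8 -1.5 77.4] roll 0.003 alt -3.138 | tcp [433.4 343.6  62.4] yaw 0.2 q1,q6 [0.65 2.22] t 58.3
```

Emit:
apply_moves:
  rows:
    - {"dx":1,"dy":-1.5,"dz":18,"roll":0}
    - {"dx":1,"dy":-1.5,"dz":38,"roll":0}
    - {"dx":1,"dy":-1.5,"dz":54,"roll":0}
    - {"dx":1,"dy":-1.5,"dz":66,"roll":0}
    - {"dx":1,"dy":-1.5,"dz":73,"roll":0}
    - {"dx":1,"dy":-1.5,"dz":76,"roll":0}
    - {"dx":1,"dy":-1.5,"dz":77,"roll":0}
    - {"dx":1,"dy":-1.5,"dz":77,"roll":0}

```text
clock: 58.98
eef_pos: [435.3, 346.6, -12.6]
tool_rot: [1.0, 0.002, 0.0, -0.0]
contact_force: [0.5, -0.1, -0.3]
finger_gap: 54.8
grip_force: 63.6
```

Emit:
apply_moves:
  rows:
    - {"dx":0,"dy":0,"dz":1,"roll":0}
    - {"dx":0,"dy":0,"dz":1,"roll":0}
    - {"dx":0,"dy":0,"dz":1,"roll":0}

```text
clock: 59.23
eef_pos: [435.3, 347.0, -13.2]
tool_rot: [1.0, 0.002, 0.0, -0.0]
contact_force: [0.4, -0.3, -0.4]
finger_gap: 54.3
grip_force: 63.6
```

Emit:
apply_moves:
  rows:
    - {"dx":0,"dy":0,"dz":1,"roll":0}
    - {"dx":0,"dy":0,"dz":1,"roll":0}
    - {"dx":0,"dy":0,"dz":1,"roll":0}

```text
clock: 59.48
eef_pos: [434.9, 346.7, -14.7]
tool_rot: [1.0, 0.002, 0.0, -0.0]
contact_force: [-1.0, -0.1, -1.5]
finger_gap: 54.7
grip_force: 63.6
```

Emit:
apply_moves:
  rows:
    - {"dx":0,"dy":0,"dz":1,"roll":0}
    - {"dx":0,"dy":0,"dz":1,"roll":0}
    - {"dx":0,"dy":0,"dz":1,"roll":0}

```text
clock: 59.73
eef_pos: [434.9, 346.6, -15.9]
tool_rot: [1.0, 0.002, -0.0, 0.0]
contact_force: [0.0, -0.3, -1.7]
finger_gap: 54.9
grip_force: 63.6
```

Emit:
apply_moves:
  rows:
    - {"dx":0,"dy":0,"dz":1,"roll":0}
    - {"dx":0,"dy":0,"dz":1,"roll":0}
    - {"dx":0,"dy":0,"dz":1,"roll":0}

```text
clock: 59.98
eef_pos: [434.9, 346.6, -16.9]
tool_rot: [1.0, 0.002, -0.0, 0.0]
contact_force: [0.2, 0.3, -0.8]
finger_gap: 54.7
grip_force: 63.6
```

Emit:
apply_moves:
  rows:
    - {"dx":0,"dy":0,"dz":1,"roll":0}
    - {"dx":0,"dy":0,"dz":1,"roll":0}
    - {"dx":0,"dy":0,"dz":1,"roll":0}

```text
clock: 60.23
eef_pos: [435.0, 346.7, -17.8]
tool_rot: [1.0, 0.002, -0.0, 0.0]
contact_force: [0.5, -0.0, -1.5]
finger_gap: 54.5
grip_force: 63.6
```

Emit:
apply_moves:
  rows:
    - {"dx":0,"dy":0,"dz":0.8,"roll":0}
    - {"dx":0,"dy":0,"dz":0.8,"roll":0}
    - {"dx":0,"dy":0,"dz":0.8,"roll":0}

```text
clock: 60.48
eef_pos: [435.0, 346.8, -18.4]
tool_rot: [1.0, 0.002, 0.0, -0.0]
contact_force: [-1.3, -0.9, 1.8]
finger_gap: 54.5
grip_force: 63.8
```

Emit:
apply_moves:
  rows:
    - {"dx":0,"dy":0,"dz":-1,"roll":0}
    - {"dx":0,"dy":0,"dz":-1,"roll":0}
    - {"dx":0,"dy":0,"dz":-1,"roll":0}
    - {"dx":0,"dy":0,"dz":-1,"roll":0}
    - {"dx":0,"dy":0,"dz":-10,"roll":0}
    - {"dx":0,"dy":0,"dz":-40,"roll":0}
    - {"dx":0,"dy":0,"dz":-75,"roll":0}
    - {"dx":0,"dy":0,"dz":-110,"roll":0}
  hand: 0.18

```text
clock: 61.15
eef_pos: [434.4, 346.2, 92.6]
tool_rot: [1.0, 0.002, -0.001, 0.001]
contact_force: [1.3, 0.7, 0.5]
finger_gap: 70.0
grip_force: 0.0
```

Emit:
apply_moves:
  rows:
    - {"dx":4,"dy":25,"dz":-15,"roll":0}
    - {"dx":8,"dy":60,"dz":-30,"roll":0}
    - {"dx":12,"dy":95,"dz":-40,"roll":0}
    - {"dx":16,"dy":130,"dz":-40,"roll":0}
    - {"dx":20,"dy":165,"dz":-40,"roll":0}
    - {"dx":24,"dy":200,"dz":-40,"roll":0}
    - {"dx":28,"dy":235,"dz":-40,"roll":0}
    - {"dx":32,"dy":270,"dz":-40,"roll":0}
  hand: 0

```text
clock: 61.82
eef_pos: [468.0, 75.2, 132.2]
tool_rot: [1.0, 0.002, 0.0, -0.0]
contact_force: [1.0, 0.7, -0.4]
finger_gap: 85.4
grip_force: 0.0
```

Emit:
apply_moves:
  rows:
    - {"dx":4,"dy":35,"dz":0,"roll":0}
    - {"dx":8,"dy":70,"dz":0,"roll":0}
    - {"dx":12,"dy":105,"dz":0,"roll":0}
    - {"dx":18,"dy":140,"dz":0,"roll":0}
    - {"dx":26,"dy":173,"dz":0,"roll":0}
    - {"dx":36,"dy":206,"dz":0,"roll":0}
    - {"dx":46,"dy":239,"dz":0,"roll":0}
    - {"dx":56,"dy":272,"dz":0,"roll":0}

```text
clock: 62.48
eef_pos: [525.2, -196.8, 132.2]
tool_rot: [1.0, 0.002, 0.0, 0.0]
contact_force: [0.6, 1.0, 0.4]
finger_gap: 85.7
grip_force: 0.0
```

Emit:
apply_moves:
  rows:
    - {"dx":15,"dy":28,"dz":0,"roll":0}
    - {"dx":32,"dy":56,"dz":0,"roll":0}
    - {"dx":50,"dy":84,"dz":0,"roll":0}
    - {"dx":68,"dy":112,"dz":10,"roll":0}
    - {"dx":82,"dy":132,"dz":30,"roll":0}
    - {"dx":92,"dy":142,"dz":50,"roll":0}
    - {"dx":94,"dy":146,"dz":60,"roll":0}
    - {"dx":94,"dy":146,"dz":60,"roll":0}

```text
clock: 63.15
eef_pos: [617.9, -340.3, 68.7]
tool_rot: [1.0, 0.002, -0.002, -0.001]
contact_force: [-0.5, 1.6, -0.1]
finger_gap: 85.2
grip_force: 0.0
```

Run:
```python
from h import *
go(616.5,-341.5,60,0)
plates("scene",z=18)
```

```text
shift [-1.4  1.2  8.7] roll 0.003 alt -3.139 | tcp [ 617.9 -340.3   68.7] yaw 0.2 q1,q6 [-0.52  1.05] t 63.1
scene plate [596.9 331.9] 139 47 deg -89.9
scene plate [506.4 355.2] 109 47 deg -89.6
scene plate [488.9 241. ] 79 47 deg -89.3
```

Emit:
apply_moves:
  rows:
    - {"dx":0,"dy":0,"dz":9,"roll":0}
    - {"dx":0,"dy":0,"dz":9,"roll":0}
    - {"dx":0,"dy":0,"dz":9,"roll":0}
    - {"dx":0,"dy":0,"dz":9,"roll":0}

```text
clock: 63.53
eef_pos: [619.8, -340.2, 63.4]
tool_rot: [1.0, 0.002, 0.0, 0.0]
contact_force: [-0.4, -0.1, 0.5]
finger_gap: 85.5
grip_force: 0.0
```

Run:
```python
from h import *
go(616.5,-341.5,-13,0)
```

```text
shift [-3.4  1.2 76.4] roll 0.004 alt -3.137 | tcp [ 619.8 -340.2   63.4] yaw 0.2 q1,q6 [-0.52  1.05] t 63.5
```

Emit:
apply_moves:
  rows:
    - {"dx":-3,"dy":1.2,"dz":15,"roll":0}
    - {"dx":-3,"dy":1.2,"dz":35,"roll":0}
    - {"dx":-3,"dy":1.2,"dz":52,"roll":0}
    - {"dx":-3,"dy":1.2,"dz":65,"roll":0}
    - {"dx":-3,"dy":1.2,"dz":73,"roll":0}
    - {"dx":-3,"dy":1.2,"dz":76,"roll":0}
    - {"dx":-3,"dy":1.2,"dz":76,"roll":0}
    - {"dx":-3,"dy":1.2,"dz":76,"roll":0}

```text
clock: 64.2
eef_pos: [617.2, -342.1, -12.9]
tool_rot: [1.0, 0.002, 0.0, 0.0]
contact_force: [0.0, 0.5, 1.0]
finger_gap: 85.2
grip_force: 0.0
```

Emit:
apply_moves:
  rows:
    - {"dx":0,"dy":0,"dz":0,"roll":0}
    - {"dx":0,"dy":0,"dz":0,"roll":0}
    - {"dx":0,"dy":0,"dz":0,"roll":0}
    - {"dx":0,"dy":0,"dz":0,"roll":0}
    - {"dx":0,"dy":0,"dz":0,"roll":0}
    - {"dx":0,"dy":0,"dz":0,"roll":0}
    - {"dx":0,"dy":0,"dz":0,"roll":0}
    - {"dx":0,"dy":0,"dz":0,"roll":0}
  hand: 1

```text
clock: 64.87
eef_pos: [617.5, -342.4, -12.0]
tool_rot: [1.0, 0.002, 0.001, 0.001]
contact_force: [-0.4, 0.3, 5.9]
finger_gap: 54.9
grip_force: 63.2
```

Emit:
apply_moves:
  rows:
    - {"dx":0,"dy":0,"dz":-5,"roll":0}
    - {"dx":0,"dy":0,"dz":-15,"roll":0}
    - {"dx":0,"dy":0,"dz":-30,"roll":0}
    - {"dx":0,"dy":0,"dz":-50,"roll":0}
    - {"dx":0,"dy":0,"dz":-75,"roll":0}
    - {"dx":0,"dy":0,"dz":-100,"roll":0}
    - {"dx":0,"dy":0,"dz":-125,"roll":0}
    - {"dx":0,"dy":0,"dz":-145,"roll":0}

```text
clock: 65.53
eef_pos: [617.3, -342.2, 135.2]
tool_rot: [1.0, 0.002, 0.001, 0.001]
contact_force: [0.6, 0.2, -1.3]
finger_gap: 54.7
grip_force: 63.4
```

Run:
```python
from h import *
go(587,196,40,0)
```

```text
shift [ -28.5 -538.5   94.4] roll 0.004 alt -3.138 | tcp [ 617.3 -342.2  135.2] yaw 0.2 q1,q6 [-0.52  1.04] t 65.5
```

Emit:
apply_moves:
  rows:
    - {"dx":-25,"dy":-5,"dz":0,"roll":0}
    - {"dx":-55,"dy":-15,"dz":0,"roll":0}
    - {"dx":-85,"dy":-30,"dz":0,"roll":0}
    - {"dx":-110,"dy":-55,"dz":0,"roll":0}
    - {"dx":-120,"dy":-88,"dz":0,"roll":0}
    - {"dx":-120,"dy":-122,"dz":0,"roll":0}
    - {"dx":-120,"dy":-157,"dz":0,"roll":0}
    - {"dx":-120,"dy":-192,"dz":0,"roll":0}

```text
clock: 66.2
eef_pos: [495.8, -149.3, 133.0]
tool_rot: [1.0, 0.001, 0.001, 0.0]
contact_force: [0.6, 1.0, -0.8]
finger_gap: 54.6
grip_force: 63.5
```

Emit:
apply_moves:
  rows:
    - {"dx":0,"dy":-35,"dz":0,"roll":0}
    - {"dx":0,"dy":-70,"dz":0,"roll":0}
    - {"dx":0,"dy":-105,"dz":0,"roll":0}
    - {"dx":0,"dy":-140,"dz":0,"roll":0}
    - {"dx":0,"dy":-175,"dz":0,"roll":0}
    - {"dx":0,"dy":-210,"dz":0,"roll":0}
    - {"dx":5,"dy":-243,"dz":0,"roll":0}
    - {"dx":15,"dy":-274,"dz":0,"roll":0}

```text
clock: 66.87
eef_pos: [509.0, 125.7, 132.9]
tool_rot: [1.0, 0.002, 0.0, -0.0]
contact_force: [0.1, -0.3, -1.8]
finger_gap: 54.8
grip_force: 63.5
```

Emit:
apply_moves:
  rows:
    - {"dx":20,"dy":-20,"dz":0,"roll":0}
    - {"dx":45,"dy":-40,"dz":0,"roll":0}
    - {"dx":65,"dy":-58,"dz":10,"roll":0}
    - {"dx":74,"dy":-70,"dz":25,"roll":0}
    - {"dx":76,"dy":-74,"dz":45,"roll":0}
    - {"dx":76,"dy":-74,"dz":60,"roll":0}
    - {"dx":76,"dy":-74,"dz":70,"roll":0}
    - {"dx":76,"dy":-74,"dz":70,"roll":0}

```text
clock: 67.53
eef_pos: [584.2, 197.6, 60.2]
tool_rot: [1.0, 0.002, -0.001, 0.0]
contact_force: [-0.6, 0.3, -0.3]
finger_gap: 55.1
grip_force: 63.6
```

Emit:
apply_moves:
  rows:
    - {"dx":0,"dy":0,"dz":0,"roll":0}
    - {"dx":0,"dy":0,"dz":0,"roll":0}
    - {"dx":0,"dy":0,"dz":0,"roll":0}

```text
clock: 67.78
eef_pos: [586.4, 198.1, 62.9]
tool_rot: [1.0, 0.002, 0.001, -0.0]
contact_force: [-0.4, -0.3, -1.6]
finger_gap: 54.8
grip_force: 63.6
```

Run:
```python
from h import *
go(587,197,-15,0)
```

```text
shift [ 0.4  1.1 77.9] roll 0.003 alt -3.138 | tcp [586.4 198.1  62.9] yaw 0.2 q1,q6 [0.31 1.87] t 67.8
```

Expect floor contact at a reading of ≈ −18.

Emit:
apply_moves:
  rows:
    - {"dx":0,"dy":0.5,"dz":18,"roll":0}
    - {"dx":0,"dy":0.5,"dz":38,"roll":0}
    - {"dx":0,"dy":0.5,"dz":54,"roll":0}
    - {"dx":0,"dy":0.5,"dz":66,"roll":0}
    - {"dx":0,"dy":0.5,"dz":74,"roll":0}
    - {"dx":0,"dy":0.5,"dz":78,"roll":0}
    - {"dx":0,"dy":0.5,"dz":79,"roll":0}
    - {"dx":0,"dy":0.5,"dz":79,"roll":0}

```text
clock: 68.45
eef_pos: [586.0, 197.7, -17.2]
tool_rot: [1.0, 0.002, 0.0, -0.0]
contact_force: [-0.0, 0.4, -0.9]
finger_gap: 55.0
grip_force: 63.6
```

Emit:
apply_moves:
  rows:
    - {"dx":0,"dy":0,"dz":1,"roll":0}
    - {"dx":0,"dy":0,"dz":1,"roll":0}
    - {"dx":0,"dy":0,"dz":1,"roll":0}

```text
clock: 68.7
eef_pos: [586.0, 197.7, -18.0]
tool_rot: [1.0, 0.002, 0.0, -0.0]
contact_force: [-0.0, 0.5, 0.5]
finger_gap: 54.5
grip_force: 63.6
```

Emit:
apply_moves:
  rows:
    - {"dx":0,"dy":0,"dz":1,"roll":0}
    - {"dx":0,"dy":0,"dz":1,"roll":0}
    - {"dx":0,"dy":0,"dz":1,"roll":0}

```text
clock: 68.95
eef_pos: [586.0, 197.7, -18.0]
tool_rot: [1.0, 0.002, 0.001, -0.0]
contact_force: [-2.4, -0.7, 9.0]
finger_gap: 54.8
grip_force: 64.6
```

Emit:
apply_moves:
  rows:
    - {"dx":0,"dy":0,"dz":0.7,"roll":0}
    - {"dx":0,"dy":0,"dz":0.7,"roll":0}
    - {"dx":0,"dy":0,"dz":0.7,"roll":0}

```text
clock: 69.2
eef_pos: [586.0, 197.7, -18.1]
tool_rot: [1.0, 0.002, 0.001, -0.0]
contact_force: [-4.4, -1.5, 15.4]
finger_gap: 54.8
grip_force: 65.2
```

Emit:
apply_moves:
  rows:
    - {"dx":0,"dy":0,"dz":-2,"roll":0}
    - {"dx":0,"dy":0,"dz":-2,"roll":0}
    - {"dx":0,"dy":0,"dz":-2,"roll":0}
    - {"dx":0,"dy":0,"dz":-2,"roll":0}
    - {"dx":0,"dy":0,"dz":-10,"roll":0}
    - {"dx":0,"dy":0,"dz":-40,"roll":0}
    - {"dx":0,"dy":0,"dz":-75,"roll":0}
    - {"dx":0,"dy":0,"dz":-110,"roll":0}
  hand: 0.18

```text
clock: 69.87
eef_pos: [584.7, 197.3, 90.5]
tool_rot: [1.0, 0.002, -0.001, 0.0]
contact_force: [1.0, 0.2, 0.1]
finger_gap: 69.7
grip_force: 0.0
```

Emit:
apply_moves:
  rows:
    - {"dx":-10,"dy":20,"dz":-20,"roll":0}
    - {"dx":-25,"dy":45,"dz":-40,"roll":0}
    - {"dx":-50,"dy":70,"dz":-55,"roll":0}
    - {"dx":-75,"dy":95,"dz":-60,"roll":0}
    - {"dx":-100,"dy":120,"dz":-60,"roll":0}
    - {"dx":-120,"dy":150,"dz":-60,"roll":0}
    - {"dx":-130,"dy":180,"dz":-60,"roll":0}
    - {"dx":-130,"dy":200,"dz":-60,"roll":0}

```text
clock: 70.53
eef_pos: [453.3, -4.6, 150.0]
tool_rot: [1.0, 0.002, -0.001, 0.0]
contact_force: [0.3, -0.1, -0.0]
finger_gap: 70.1
grip_force: 0.0
```

Run:
```python
from h import *
a=np.ascontiguousarray(bot.grab_frame("scene")[:,:,::-1])
cv2.imwrite("pics/fin.png",cv2.resize(a[160:330,120:460],None,fx=2.3,fy=2.3,interpolation=cv2.INTER_CUBIC))
plates("scene",z=18)
```

```text
scene plate [596.9 331.9] 139 47 deg -89.9
scene plate [506.7 355.1] 109 47 deg 89.8
scene plate [488.9 241. ] 79 47 deg -89.3
```

View pics/fin.png

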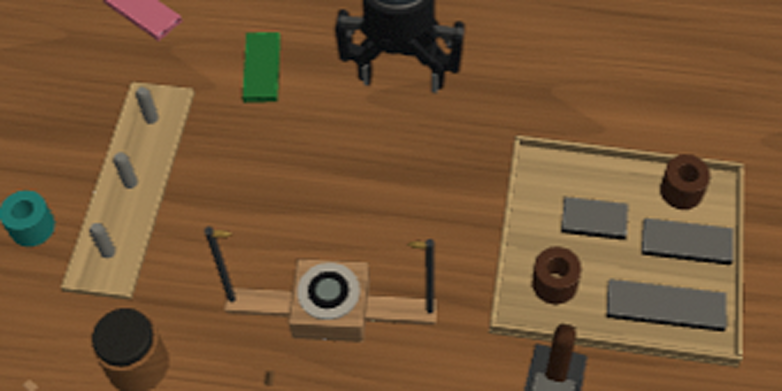

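The tray at right holds three flat plates and two standing rolls (557,275) and (685,182). All three posts are bare, the look-alikes are untouched and the gripper is clear. Handing in.

```bash
python3 -c "
from cell import bot
print(bot.close_job())"
```

```text
the job is handed in; nothing more can be done
None
```

I showed all three plates to the camera, longest first, then laid them flat in the tray with both rolls standing on end, and handed the job in at about 71 s; the mid plate was shown about 1.5 mm below the mark, and hand-in returned no verdict.

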